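Unload the board test station

TASK

The board in the test station has passed its test. Press the eject pedal down to its stop so that the carrier pops out and let the pedal come back up, then draw the carrier by its front panel out to its stop, keeping it level so that it does not bind in its guides. Lift the board out, lay it gently and flat, the right way up, in the empty tray, and push the empty carrier fully home again, leaving the finished board in the other tray, the bottle and the brush where they are.

Things in the scene. Friction and masses are not known exactly. Their poses are not given: they have to be found in the camera images.
- station: Board test station, fixed; place and yaw vary. Origin on the table below the middle of its front face. Its -x points out of the front, roughly to the robot: the carrier slides out that way. White housing x 0 to 205, y -85 to 85, 98 mm high. Low apron in front to x = -130: two ledges 30 mm high, side fences 40 mm high at y = +-62. Linkage box and pedal on its +y side (y 85 to 155, box 70 mm high).
- pedal (a joint): Hinged steel eject pedal, on the station's +y side in front of the linkage box. Rad: 0 = up (rest), 0.42 = down on its stop. A spring lifts it. About 3 N at the pad to start, 8 N at the stop, plus 3 to 8 N for the carrier. Linkage drives a pusher behind the carrier: 40 mm out for the full stroke. The pusher returns with the pedal, the carrier stays out. Hinge along station y at x = -10, z = 36 mm.
- pedal_pad (a point): Middle of the top of the pedal's rubber pad, 44 mm (x) by 52 mm (y). At rest 64 mm above the table, at station x = -91, y = 125 mm, front edge sloping up 0.21 rad; at the stop 28 mm above the table, front edge down 0.21 rad. The base plate below is 14 mm high.
- guides: Two fixed steel strips inside the housing over the left and right edges of the carrier plate: underside 41.5 mm above the table (1.5 mm play above the plate; 1 mm play on each side of it). They run from the front face 185 mm inwards. Lifting, tipping or slewing the carrier binds it here. Origin and axes as station.
- carrier: Board carrier: dark plate 175 (x 0 to 175) x 110 x 10 mm, loose in its channel, 0.5 kg, sliding friction 3 to 8 N; front panel x -8 to 0, 150 wide, 43 to 92 mm above the table. Origin under the panel's back face; axes as the station's. Home: station x = 0, panel flat on the housing, no gap. After the pedal x = -40 or a little more. Two lugs stop it at x = -120, its last 55 mm still in the guides.
- panel_top (a point): Middle of the top edge of the carrier's aluminium front panel (8 mm thick): 4 mm in front of the panel's back face, 92 mm above the table. Once the carrier has popped out there is a gap about 40 mm wide between the panel's back and the housing, free down to the plate, 40 mm above the table, until the board's connectors begin 15 mm behind the panel (up to 59 mm above the table).
- board: Tested board, in the carrier: green, 100 (x) x 64 (y) x 3 mm, 0.16 kg, origin under its middle. Mid-board heatsink 50 (x) x 30 (y) mm, 3 to 31 mm above the origin, good to grip across its 30 mm; bare board beside it. Other parts, up to 21 mm high, at |x| > 28. In the carrier its origin is at carrier x = 62, z = 16 mm, on rests, between locators 3 mm higher than the board; it lifts straight up.
- tray: The empty tray: black, outside 150 (x) x 112 (y) x 22 mm high, walls and floor 4 mm thick. Fixed. Origin under its middle. Beside it is an identical tray that holds a finished board; which of the two is nearer to the station varies.
- done_board: Finished board of the same kind and size, lying in the other tray. Leave it. Origin under its middle.
- bottle: White plastic bottle with a blue cap, 56 mm across, 150 mm high, standing on the bench at the left. Leave it. Origin under its middle.
- brush: Black hand brush, 160 mm long, lying on the bench beyond the trays. Leave it.
Not all that is in view belongs to the job. What is shaped like the tray but blue is not meant. Of the things that look like the carrier, the larger one is meant.

How it is judged (in metres and radians):
On the way, in this order (a step that is already met when the one before it is completed fails the run):
1. the eject pedal is pressed down to its stop (within 0.03 rad), the carrier is at least 30 mm out (value of joint pedal above 0.39 rad and x of carrier in the frame of station below -0.03 m), for 0.05 s.
2. the pedal is up again, the carrier is drawn out to its stop (at least 114 of 120 mm) with the board in it (x of carrier in the frame of station below -0.114 m and value of joint pedal below 0.06 rad and distance between board and panel_top below 0.09 m), for 0.1 s.
3. the board lies flat in the empty tray, let go (horizontal distance between board and tray below 0.03 m and z of board in the frame of tray below 0.008 m and angle between board's own z axis and vertical below 0.08 rad and contact force between the fingers and board below 0.1 N and linear speed of board below 0.02 m/s), for 0.2 s.
At the end, for the whole second after the job is handed in: The carrier is home (within 3 mm of flush) and at rest, the pedal is up (below 0.06 rad), and the board lies at rest the right way up on the floor of the empty tray (its middle within 30 mm of the tray's middle, its underside less than 8 mm above the tray's underside, tilted less than 0.08 rad) (x of carrier in the frame of station above -0.003 m and linear speed of carrier below 0.01 m/s and value of joint pedal below 0.06 rad and horizontal distance between board and tray below 0.03 m and z of board in the frame of tray below 0.008 m and angle between board's own z axis and vertical below 0.08 rad and linear speed of board below 0.02 m/s); the robot touches nothing.
It fails at once if the carrier is tilted by more than 0.04 rad (angle between carrier's own z axis and vertical above 0.04 rad).
It fails at once if the carrier is wedged up against the guide strips with more than 20 N (contact force between carrier and guides above 20 N).
It fails at once if the board is let fall (moving faster than 0.6 m/s out of the fingers, a drop of about 20 mm) (linear speed of board above 0.6 m/s and contact force between the fingers and board below 0.05 N).
It fails at once if the finished board is shifted by more than 15 mm (distance of done_board from where it was at the start of the episode above 0.015 m).
It fails at once if the bottle or the brush is shifted by more than 20 mm, or the bottle is tipped (distance of any of bottle, brush from where it was at the start of the episode above 0.02 m or angle between bottle's own z axis and vertical above 0.3 rad).
It also fails if it takes over 70 s, if anything falls off the work surface, if the arm or the gripper's body presses on something with over 40 N, if the wrist force passes 120 N, or if a joint passes its speed limit or range.

ROBOT

A 6-joint arm with a two-finger parallel gripper is mounted at the origin on the work surface. World frame = base frame: x ahead of the robot, y to its left, z up, the work surface at z = 0. Lengths are in mm, angles in rad, forces in N, time in s.
With the tool pointing down it reaches from about 300 to 1000 mm from the base axis. Payload 5.1 kg.
Tool frame: the origin (TCP) lies at the very end of the fingers, on their centre line; the grasp point (between the pads) lies 19 mm behind it (env.grasp_offset is the z of the grasp point in the tool frame, in mm); z points along the fingers, x is the direction in which the jaws open and shut, and the axes are right-handed (so a half turn about z gives the same grasp; the last joint's range is limited). The gripper opens to 95 mm and grips with 3 to 60 N. Pads are 20 mm wide; open, the fingers measure 119 mm over their backs; the gripper's body (75 mm by 180 mm) begins 59 mm behind the grasp point.
Start: joints at [-1.397, 0.124, 1.65, -0, 1.367, -0.083], TCP at [165.059, -628.681, 214.656] pointing down, gripper open.
Joint ranges: [-2.61, 2.61], [-1.02, 2.33], [0.03, 2.71], [-1.35, 4.49], [0.32, 2.68], [-2.91, 2.91]. Speed limits (rad/s): [2.57, 2.57, 3.14, 3.14, 3.14, 3.14].

INTERFACE

Orientations are given as a rotation vector (axis times angle).
In Python, from bench import env, eyes gives the robot as it stands. The module is installed in compiled form; this text tells all that it offers.
- The arm moves only by the tool servo_tool, never from a script. Its argument "steps" is a list of rows, each a list of 3 entries, a list of its own where there are three numbers: the shift along the tool's x, y, z in mm, then the turn, a rotation vector about the tool's x, y, z in degrees, then the finger opening in mm, from 0 to 95.1. In form: [[[tx, ty, tz], [wx, wy, wz], claw], ...]. A call has 1 to 20 rows; each row shifts and turns the commanded pose from where the row before left it, along the tool's axes as they then stand; what a row does not reach is not made up. A row lasts 1/12 s, in which the tool goes at most 41.7 mm and 7.16 degrees, less where a joint would pass 70% of its speed; a pose out of reach is approached as far as the arm can. A call is refused whole if a number of a shift passes 41.7 or a number of a turn 7.16, either way. A call with a gripper value outside its range is refused whole. The fingers move at their own pace and stop on an object; the grip force is fixed at half the most. Time passes only in rows, so rows that do not move let the fingers close. It gives the time, the measured TCP pose, the force and the opening at its end, in the units of the state.
- env.read_state(): the state, without advancing time (a new reading comes with each control period).
- eyes.capture(name): name is "side" or "top"; returns (picture, depth): 420x560x3 uint8, red, green, blue; 420x560 float32, mm along the optical axis (not along the pixel's ray), 0 where there is no reading.
- eyes.camera_params(name): a dict with "fov_y" (degrees; the focal length in pixels is half the picture's height over the tangent of half this angle, whatever the lens; pixels are square), "cx", "cy" (the principal point, pixels), "T" (4x4, takes a point from camera to world coordinates). Camera axes: x right, y up, looking along -z (the intrinsics and any distortion apply to the point x, -y, -z); pixel columns grow to the right and rows downward; lengths in mm; the calibration is good to about 2 mm. A picture is of the moment at which its call begins. camera_params takes no time and is no camera call.
- env.finish_job(): hands the job in, once; it reports no verdict.
The state is a dict: "time_s": time; "qpos": joint angles; "dq": joint speeds; "tau": joint torques, N m; "ee_pos": TCP position; "orientation": TCP orientation; "wrist_force": force on the tool from outside, world axes, zero at the start; "moment": the same for the moment, N m; "gripper_width": finger opening in mm.
Only numpy, scipy, OpenCV 4.12 (cv2) and the standard library are available. Lean on these libraries where they do the work, as an engineer would, in place of code of your own. Each camera call takes 0.05 s, during which the arm holds its last target.

## Working session

There is one attempt and no reset: what is moved stays moved. The work goes in short steps, Python scripts to look and compute and a tool call to move; the robot and the scene stay as the last step left them, time stands still between calls to the robot, and variables do not carry over. Pictures are saved under pics/ and viewed, and the job is handed in when it is done.

Besides the shell and the picture viewer there is one more tool, called after "Call:" as name(argument=value, ...) on one line, values as JSON. servo_tool: Moves the arm, as the interface text tells. Its arguments: {"type":"object","properties":{"steps":{"type":"array","items":{"type":"array"}}},"required":["steps"]}

```bash
mkdir -p pics; ls; python3 - <<'E'
from bench import env, eyes
import cv2,numpy as np
s=env.read_state();print(s)
for n in("side","top"):
    p,d=eyes.capture(n);cv2.imwrite(f"pics/{n}0.png",p[:,:,::-1]);np.savez(f"{n}0.npz",p=p,d=d)
    print(n,eyes.camera_params(n),(d==0).mean())
E
```

```text
pics
{'time_s': 0.0, 'qpos': array([-1.39657460e+00,  1.24478607e-01,  1.65163852e+00, -4.29562529e-05,
        1.36748154e+00, -8.25843685e-02]), 'dq': array([8.33526081e-04, 1.35502582e-03, 5.99073260e-04, 6.94435251e-05,
       1.12133857e-03, 5.18806493e-04]), 'tau': array([-3.85417179e-04, -4.17603886e+01, -3.59935248e+01,  7.75785791e-02,
        4.91205684e-02, -1.64721423e-04]), 'ee_pos': array([ 164.95636339, -628.07451047,  213.42516307]), 'orientation': array([-2.48657217e+00,  1.91787896e+00,  2.37136161e-03]), 'wrist_force': array([0.08242071, 0.56124303, 0.11883375]), 'moment': array([-0.04422363,  0.02504558,  0.04534215]), 'gripper_width': 94.91226917868632}
side {'fov_y': 42.78801471998659, 'cx': 273.16543475235505, 'cy': 214.08039122408, 'T': array([[-8.73823454e-01,  3.34167363e-01, -3.53220533e-01,
         3.03384954e+01],
       [-4.86132193e-01, -6.15922049e-01,  6.19931868e-01,
         8.60888141e+02],
       [-1.03953172e-02,  7.13422878e-01,  7.00656645e-01,
         1.04170156e+03],
       [ 0.00000000e+00,  0.00000000e+00,  0.00000000e+00,
         1.00000000e+00]])} 0.004000850340136054
top {'fov_y': 57.85473513438436, 'cx': 281.4651822033265, 'cy': 210.3220602565315, 'T': array([[-1.81061995e-02,  9.84850304e-01, -1.72458818e-01,
         3.54796180e+02],
       [-9.99732333e-01, -2.03176012e-02, -1.10660778e-02,
         3.25286389e+01],
       [-1.44023796e-02,  1.72212292e-01,  9.84954566e-01,
         1.01032480e+03],
       [ 0.00000000e+00,  0.00000000e+00,  0.00000000e+00,
         1.00000000e+00]])} 0.0037627551020408163
```

View pics/side0.png

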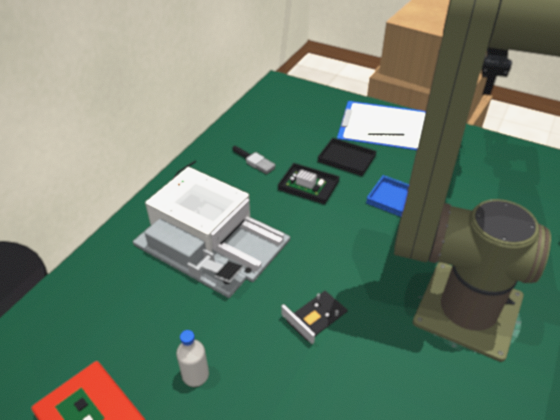

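View pics/top0.png

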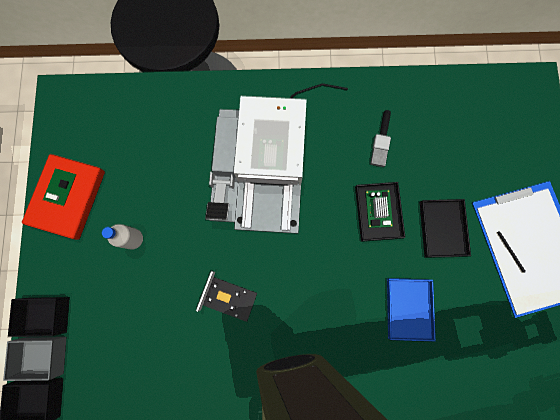

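Top view: the station housing is at (270,137) with the pedal pad (black) at (217,211). The other candidates:
- **Trays:** the empty black tray is at (445,228). The tray with the finished board is at (380,211), and the blue decoy is at (410,309).
- **Carriers:** the small decoy carrier is at (227,296). The real one is inside the station, with its panel near (268,180).
- **Left of the bench:** the bins are at (35,355).

```bash
cat > h.py <<'E'
import numpy as np,cv2
from bench import env,eyes
def K(n):
    c=eyes.camera_params(n);f=210/np.tan(np.radians(c["fov_y"]/2));return f,c["cx"],c["cy"],c["T"]
def cloud(n,d):
    f,cx,cy,T=K(n);v,u=np.mgrid[0:420,0:560]
    P=np.stack([(u-cx)/f*d,-(v-cy)/f*d,-d],-1)
    return P@T[:3,:3].T+T[:3,3]
def ray(n,u,v,z):
    f,cx,cy,T=K(n);r=T[:3,:3]@np.array([(u-cx)/f,-(v-cy)/f,-1]);o=T[:3,3]
    return o+r*(z-o[2])/r[2]
def proj(n,p):
    f,cx,cy,T=K(n);q=T[:3,:3].T@(np.array(p)-T[:3,3]);return cx+f*q[0]/-q[2],cy-f*q[1]/-q[2]
def load(n,k):
    z=np.load(f"{n}{k}.npz");return z["p"],z["d"]
def snap(n,k):
    p,d=eyes.capture(n);cv2.imwrite(f"pics/{n}{k}.png",p[:,:,::-1]);np.savez(f"{n}{k}.npz",p=p,d=d);return p,d
def rect(m,W):
    pts=W[m][:,:2].astype(np.float32);return cv2.minAreaRect(pts)
E
python3 - <<'E'
from h import *
for n in("top","side"):
    p,d=load(n,0);W=cloud(n,d);hsv=cv2.cvtColor(p,cv2.COLOR_RGB2HSV)
    z=W[...,2]
    v,u=np.mgrid[0:420,0:560]
    tab=(hsv[...,0]>60)&(hsv[...,0]<90)&(hsv[...,1]>120)&(abs(z)<20)
    print(n,"table z",np.percentile(z[tab],[5,50,95]))
    if n=="top":
        reg=(u>205)&(u<315)&(v>85)&(v<245)
        m=reg&(abs(z-98)<8); 
        m=cv2.morphologyEx(m.astype(np.uint8),cv2.MORPH_OPEN,np.ones((3,3)))>0
        print("housing",rect(m,W),np.median(z[m]))
        ap=reg&(z>8); print("all",rect(ap,W))
        for nm,r in dict(empty=(415,475,195,262),done=(352,408,175,246)).items():
            q=(u>r[0])&(u<r[1])&(v>r[2])&(v<r[3])&(hsv[...,2]<75)&(z>8)
            q2=(u>r[0])&(u<r[1])&(v>r[2])&(v<r[3])&(z>12)
            print(nm,rect(q,W),rect(q2,W),np.percentile(z[q2],[5,50,95]))
        pd=(u>203)&(u<230)&(v>200)&(v<222)&(hsv[...,2]<60)&(z>40)
        print("pad",rect(pd,W),np.percentile(z[pd],[1,50,99]),pd.sum(),W[pd].mean(0))
big=cv2.resize(load("top",0)[0][85:245,195:325,::-1],None,fx=4,fy=4,interpolation=cv2.INTER_CUBIC);cv2.imwrite("pics/crop0.png",big[:600])
big=cv2.resize(load("top",0)[0][170:270,345:485,::-1],None,fx=5,fy=5,interpolation=cv2.INTER_CUBIC);cv2.imwrite("pics/crop1.png",big)
E
```

```text
top table z [-2.0322586   1.08176003  4.2431711 ]
housing ((703.2305297851562, 67.88926696777344), (170.1492156982422, 215.23236083984375), 85.42352294921875) 98.88171142236854
all ((636.3474731445312, 108.68853759765625), (257.2896423339844, 537.3272094726562), 82.22691345214844)
empty ((456.34356689453125, -201.87167358398438), (158.0072479248047, 485.85504150390625), 5.408027648925781) ((456.34356689453125, -201.87167358398438), (158.0072479248047, 485.85504150390625), 5.408027648925781) [13.37627432 21.9693148  25.99693305]
done ((489.36529541015625, -112.93191528320312), (170.32827758789062, 357.8531799316406), 17.319509506225586) ((489.36529541015625, -112.93191528320312), (170.32827758789062, 357.8531799316406), 17.319509506225586) [13.46462042 23.42336599 38.24256527]
pad ((461.2962646484375, 123.6878662109375), (273.88812255859375, 59.95309829711914), 52.90911102294922) [57.56176547 64.50902871 70.60646184] 317 [523.77022077 206.37088992  67.49946851]
side table z [-3.7234528  -0.17053683  3.36428283]
```

View pics/crop0.png

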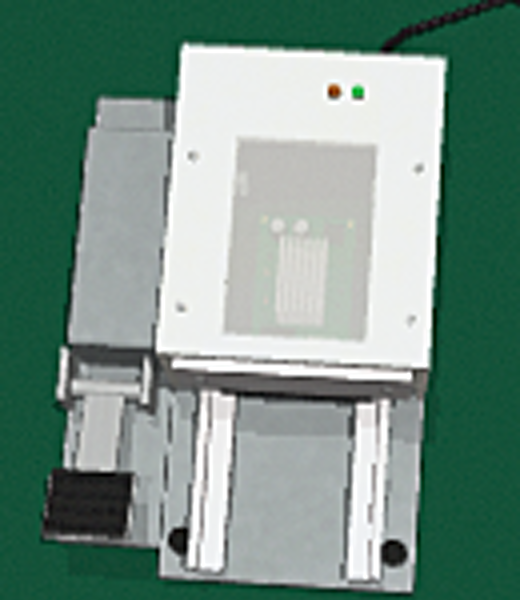

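View pics/crop1.png

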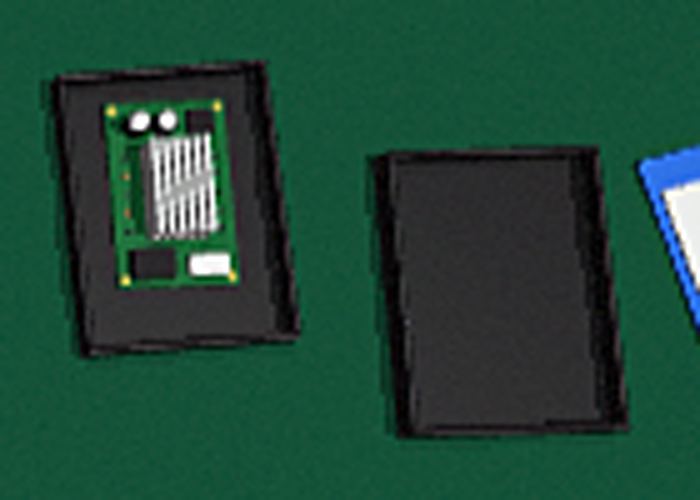

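```bash
python3 - <<'E'
from h import *
def big(m):
    n,l,s,c=cv2.connectedComponentsWithStats(m.astype(np.uint8));i=1+np.argmax(s[1:,4]);return l==i
def onplane(n,m,z):
    cs,_=cv2.findContours(m.astype(np.uint8),cv2.RETR_EXTERNAL,cv2.CHAIN_APPROX_NONE);c=max(cs,key=cv2.contourArea)[:,0,:]
    return np.array([ray(n,u,v,z)[:2] for u,v in c],np.float32)
for n,R,RT in(("top",(205,315,85,245),((412,478,190,265),(350,408,175,246))),("side",(130,300,160,300),((315,380,135,178),(275,345,160,205)))):
    p,d=load(n,0);hsv=cv2.cvtColor(p,cv2.COLOR_RGB2HSV);d=cv2.medianBlur(d,5);W=cloud(n,d);z=W[...,2]
    v,u=np.mgrid[0:420,0:560]
    def box(r):return (u>r[0])&(u<r[1])&(v>r[2])&(v<r[3])
    m=big(box(R)&(z>88)&(z<108))
    r=cv2.minAreaRect(onplane(n,m,98));print(n,"housing",r,np.median(z[m]));
    print(np.round(cv2.boxPoints(r)))
    for t in RT:
        nongreen=~((hsv[...,0]>65)&(hsv[...,0]<85)&(hsv[...,1]>140)&(hsv[...,2]>60))
        dark=box(t)&(hsv[...,2]<70)&(hsv[...,1]<110)
        m=big(cv2.morphologyEx(dark.astype(np.uint8),cv2.MORPH_OPEN,np.ones((3,3))))
        print(" tray colour",cv2.minAreaRect(onplane(n,m,22)))
        m=big(box(t)&(z>10)); print(" tray depth",cv2.minAreaRect(onplane(n,m,22)))
    pd=box((203,232,200,222) if n=="top" else (210,250,255,290))&(hsv[...,2]<70)&(hsv[...,1]<110)&(z>40)
    pd=big(pd);print(" pad",cv2.minAreaRect(onplane(n,pd,64)),np.percentile(z[pd],[2,50,98]))
E
```

```text
top housing ((701.834716796875, 67.85584259033203), (170.20701599121094, 215.9861602783203), 85.41236114501953) 98.88316074290299
[[587.  -8.]
 [803. -26.]
 [816. 144.]
 [601. 161.]]
 tray colour ((474.12237548828125, -379.228759765625), (152.3175506591797, 115.32769012451172), 3.0439229011535645)
 tray depth ((476.9800109863281, -431.216796875), (150.77088928222656, 33.4547233581543), 9.220949172973633)
 tray colour ((521.940185546875, -214.20199584960938), (150.08413696289062, 111.4902572631836), 3.118722438812256)
 tray depth ((526.8173828125, -214.57553100585938), (91.09590148925781, 50.05950927734375), 0.41834133863449097)
 pad ((523.4517211914062, 207.37008666992188), (52.03514862060547, 42.1476936340332), 84.34130096435547) [58.69126229 64.45119384 68.27850719]
side housing ((700.3568115234375, 73.31941223144531), (176.87596130371094, 219.44021606445312), 85.51524353027344) 97.7338480398335
[[584.  -6.]
 [803. -23.]
 [817. 153.]
 [598. 170.]]
 tray colour ((471.2265319824219, -368.8863830566406), (153.9134979248047, 132.8769073486328), 0.8598683476448059)
 tray depth ((471.7813720703125, -373.1968078613281), (153.055419921875, 126.169677734375), 0.39734917879104614)
 tray colour ((518.974853515625, -203.03729248046875), (153.39724731445312, 129.99440002441406), 3.417827606201172)
 tray depth ((519.8482055664062, -207.12330627441406), (152.65182495117188, 123.4786148071289), 3.237335681915283)
 pad ((525.0740356445312, 209.4836883544922), (49.910465240478516, 33.282047271728516), 86.29507446289062) [58.84020382 63.90632524 67.55671281]
```

```bash
cat >> h.py <<'E'
from scipy.spatial.transform import Rotation as Ro
YS=-4.6;O=np.array([605.2,75.4]);X=np.array([np.cos(np.radians(YS)),np.sin(np.radians(YS))]);Y=np.array([-X[1],X[0]])
def st(x,y,z=0): return np.array([*(O+x*X+y*Y),z])
def instation(p): q=np.array(p[:2])-O; return q@X,q@Y
def plan(tgt,yaw=None):
    s=env.read_state();R=Ro.from_rotvec(s["orientation"]);M=R.as_matrix()
    print("t",round(s["time_s"],2),"pos",s["ee_pos"].round(1),"F",s["wrist_force"].round(1),"w",round(s["gripper_width"],1),"q",s["qpos"].round(2),"st",np.round(instation(s["ee_pos"]),1))
    print("yaw",np.degrees(np.arctan2(M[1,0],M[0,0])).round(2),"z axis",M[:,2].round(4))
    print("shift in tool axes now",(M.T@(np.array(tgt)-s["ee_pos"])).round(1))
    if yaw is not None:
        c,n=np.cos(np.radians(yaw)),np.sin(np.radians(yaw));G=np.array([[c,n,0],[n,-c,0],[0,0,-1]])
        print("turn deg",np.degrees(Ro.from_matrix(M.T@G).as_rotvec()).round(2),"shift in tool axes after turn",(G.T@(np.array(tgt)-s["ee_pos"])).round(1))
E
python3 - <<'E'
from h import *
print("bottle base/cap",ray("top",140,237,0),ray("top",108,233,150))
print("pad",st(-91,125,64),"panel after",st(-44,0,92))
plan(st(-92,125,180),-94.6)
E
```

```text
bottle base/cap [466.92037338 424.44398333   0.        ] [460.91421192 440.35547969 150.        ]
pad [524.5179876  207.29546192  64.        ] panel after [561.34172935  78.92875267  92.        ]
t 0.1 pos [ 165.  -628.1  213.5] F [ 0.   0.  -0.3] w 95.4 q [-1.4   0.12  1.65 -0.    1.37 -0.08] st [-382.4 -736.5]
yaw -75.28 z axis [-4.0e-04  1.9e-03 -1.0e+00]
shift in tool axes now [-716.9 -559.    35. ]
turn deg [1.000e-02 1.100e-01 1.932e+01] shift in tool axes after turn [-861.5 -290.4   33.5]
```

Call:
servo_tool(steps=[[[0,0,0],[0,0,6.44],0],[[0,0,0],[0,0,6.44],0],[[0,0,0],[0,0,6.44],0],[[-29.7,-10,0],[0,0,0],0],[[-29.7,-10,0],[0,0,0],0],[[-29.7,-10,0],[0,0,0],0],[[-29.7,-10,0],[0,0,0],0],[[-29.7,-10,0],[0,0,0],0],[[-29.7,-10,0],[0,0,0],0],[[-29.7,-10,0],[0,0,0],0],[[-29.7,-10,0],[0,0,0],0],[[-29.7,-10,0],[0,0,0],0],[[-29.7,-10,0],[0,0,0],0],[[-29.7,-10,0],[0,0,0],0],[[-29.7,-10,0],[0,0,0],0],[[-29.7,-10,0],[0,0,0],0],[[-29.7,-10,0],[0,0,0],0],[[-29.7,-10,0],[0,0,0],0],[[-29.7,-10,0],[0,0,0],0],[[-29.7,-10,0],[0,0,0],0]])

```text
time_s: 1.77
ee_pos: [375.1, -137.5, 214.3]
orientation: [-2.13, 2.309, 0.0]
wrist_force: [0.3, 0.2, -0.6]
gripper_width: 0.2
```

Call:
servo_tool(steps=[[[-29.7,-10,0],[0,0,0],0],[[-29.7,-10,0],[0,0,0],0],[[-29.7,-10,0],[0,0,0],0],[[-29.7,-10,0],[0,0,0],0],[[-29.7,-10,0],[0,0,0],0],[[-29.7,-10,0],[0,0,0],0],[[-29.7,-10,0],[0,0,0],0],[[-29.7,-10,0],[0,0,0],0],[[-29.7,-10,0],[0,0,0],0],[[-29.7,-10,0],[0,0,0],0],[[-29.7,-10,0],[0,0,0],0],[[-29.7,-10,0],[0,0,0],0],[[0,0,0],[0,0,0],0],[[0,0,0],[0,0,0],0]])

```text
time_s: 2.93
ee_pos: [523.0, 207.5, 213.7]
orientation: [2.132, -2.305, -0.001]
wrist_force: [-0.7, 0.4, 0.4]
gripper_width: 0.2
```

```bash
python3 - <<'E'
from h import *
plan(st(-93,125,80),-94.6)
E
```

```text
t 2.93 pos [523.  207.5 213.7] F [-0.7  0.4  0.4] w 0.2 q [ 0.28 -0.07  1.85 -0.    1.36  1.93] st [-92.5 125.1]
yaw -94.47 z axis [-1.9e-03 -8.0e-04 -1.0e+00]
shift in tool axes now [ -0.    0.3 133.7]
turn deg [ 0.1  -0.05  0.13] shift in tool axes after turn [1.000e-01 5.000e-01 1.337e+02]
```

Call:
servo_tool(steps=[[[0,0,20],[0,0,0],0],[[0,0,25],[0,0,0],0],[[0,0,25],[0,0,0],0],[[0,0,25],[0,0,0],0],[[0,0,20],[0,0,0],0],[[0,0,15],[0,0,0],0],[[0,0,10],[0,0,0],0],[[0,0,5],[0,0,0],0],[[0,0,5],[0,0,0],0],[[0,0,4],[0,0,0],0],[[0,0,4],[0,0,0],0],[[0,0,4],[0,0,0],0],[[0,0,4],[0,0,0],0],[[0,0,4],[0,0,0],0],[[0,0,4],[0,0,0],0],[[0,0,4],[0,0,0],0],[[0,0,4],[0,0,0],0],[[0,0,3],[0,0,0],0],[[0,0,0],[0,0,0],0]])

```text
time_s: 4.52
ee_pos: [522.2, 206.7, 31.2]
orientation: [2.129, -2.307, -0.004]
wrist_force: [-9.4, -0.9, 8.3]
gripper_width: 0.4
```

```bash
python3 - <<'E'
from h import *
plan(st(-95,125,28),-94.6)
snap("side",1);snap("top",1)
E
```

```text
t 4.52 pos [522.2 206.7  31.2] F [-9.4 -0.9  8.3] w 0.4 q [0.28 0.12 1.99 0.   1.04 1.93] st [-93.3 124.3]
yaw -94.61 z axis [-3.4e-03 -1.0e-04 -1.0e+00]
shift in tool axes now [-0.7  1.7  3.3]
turn deg [ 0.19 -0.02 -0.01] shift in tool axes after turn [-0.7  1.7  3.2]
```

View pics/side1.png

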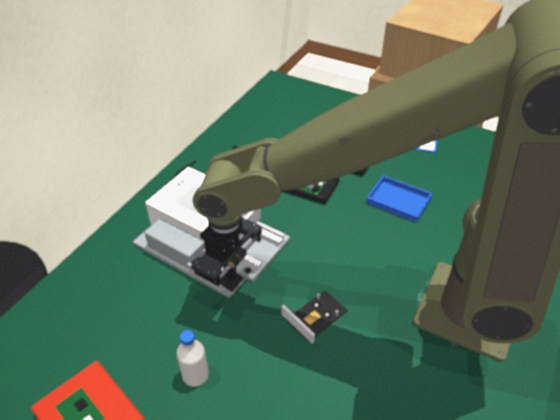

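The pedal is nearly down (tip z 31, vertical force 8 N, expected 28 at the stop). Pressing on in small steps.

Call:
servo_tool(steps=[[[0,1,1.5],[0,0,0],0],[[0,1,1.5],[0,0,0],0],[[0,0,1],[0,0,0],0],[[0,0,0],[0,0,0],0]])

```text
time_s: 4.95
ee_pos: [522.2, 206.8, 30.1]
orientation: [2.131, -2.309, 0.001]
wrist_force: [-10.2, -3.8, 20.6]
gripper_width: 0.3
```

Call:
servo_tool(steps=[[[0,0,1.5],[0,0,0],0],[[0,0,1.5],[0,0,0],0],[[0,0,0],[0,0,0],0],[[0,0,0],[0,0,0],0]])

```text
time_s: 5.28
ee_pos: [522.4, 206.9, 29.8]
orientation: [2.13, -2.308, 0.0]
wrist_force: [-19.5, -6.0, 35.6]
gripper_width: 0.4
```

```bash
python3 - <<'E'
from h import *
plan(st(-95,125,200),-94.6)
p,d=snap("top",2)
cv2.imwrite("pics/c2.png",cv2.resize(p[85:245,195:325,::-1],None,fx=4,fy=4)[:600])
E
```

```text
t 5.28 pos [522.4 206.9  29.8] F [-19.5  -6.   35.6] w 0.4 q [ 0.28  0.12  1.99 -0.    1.03  1.93] st [-93.1 124.4]
yaw -94.59 z axis [-5.e-04 -8.e-04 -1.e+00]
shift in tool axes now [  -0.4    2.  -170.2]
turn deg [ 0.03 -0.05  0.01] shift in tool axes after turn [  -0.6    1.9 -170.2]
```

View pics/c2.png

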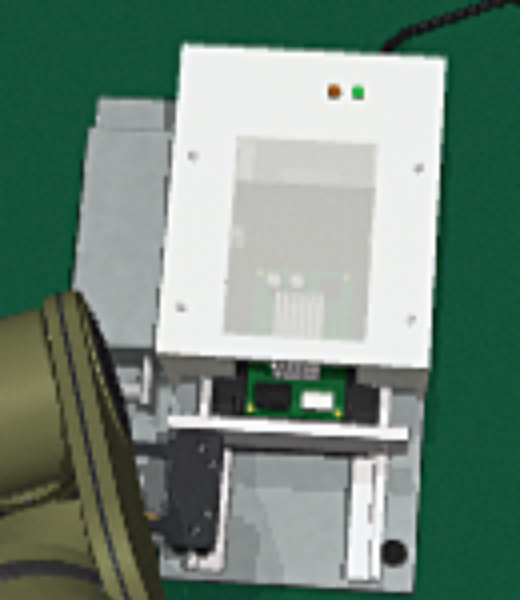

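The carrier has popped out (panel at crop (290,430)) and the force rise shows the stop. Releasing the pedal now.

Call:
servo_tool(steps=[[[0,0,-6],[0,0,0],0],[[0,0,-8],[0,0,0],0],[[0,0,-8],[0,0,0],0],[[0,0,-10],[0,0,0],0],[[0,0,-15],[0,0,0],0],[[0,0,-20],[0,0,0],0],[[0,0,-25],[0,0,0],0],[[0,0,-25],[0,0,0],0],[[0,0,-25],[0,0,0],30],[[0,0,-25],[0,0,0],30],[[0,0,0],[0,0,0],30],[[0,0,0],[0,0,0],30]])

```text
time_s: 6.33
ee_pos: [522.5, 207.1, 191.9]
orientation: [-2.128, 2.306, -0.003]
wrist_force: [-0.3, -0.2, -0.5]
gripper_width: 21.7
```

```bash
python3 - <<'E'
from h import *
p,d=snap("top",3);q,e=snap("side",3)
a=cv2.resize(p[160:245,195:325,::-1],None,fx=6,fy=6)
cv2.imwrite("pics/c3.png",a)
v,u=np.mgrid[0:420,0:560]
W=cloud("top",cv2.medianBlur(d,3));z=W[...,2]
m=(u>232)&(u<305)&(v>182)&(v<200)&(z>82)&(z<102)&(p.min(-1)>150)
n,l,s,c=cv2.connectedComponentsWithStats(m.astype(np.uint8));print(s[1:],c[1:])
E
```

```text
[[242 189  55   6 156]] [[269.07051282 191.53846154]]
```

View pics/c3.png

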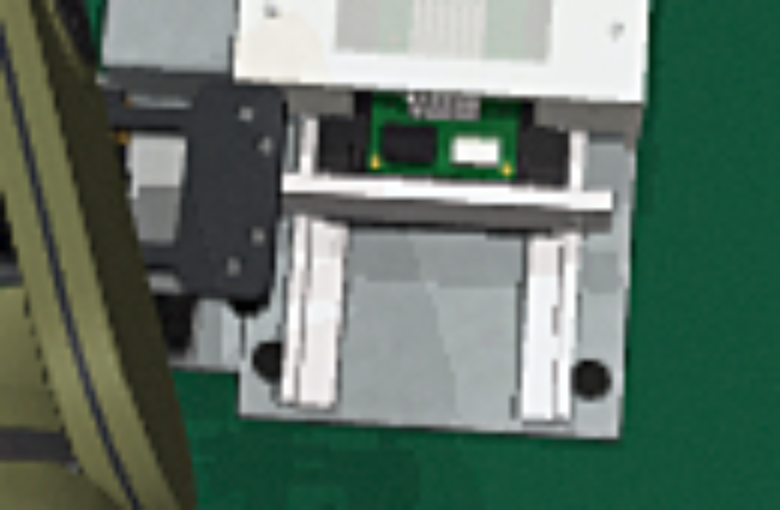

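View pics/side3.png

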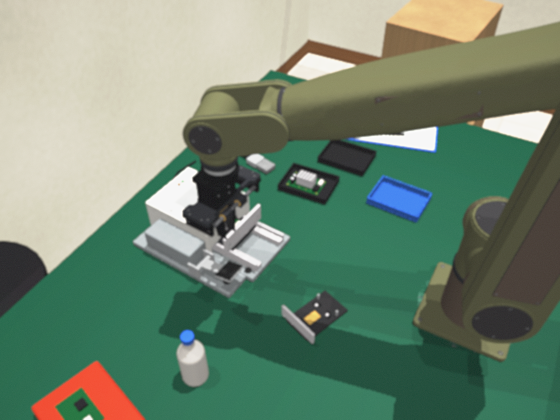

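```bash
python3 - <<'E'
from h import *
p,d=load("top",3);v,u=np.mgrid[0:420,0:560]
z=cloud("top",cv2.medianBlur(d,3))[...,2]
m=(u>244)&(u<300)&(v>182)&(v<200)&(z>82)&(z<102)&(p.min(-1)>150)
pts=np.array([instation(ray("top",a,b,92)) for a,b in zip(u[m],v[m])])
print("x range",pts[:,0].min(),pts[:,0].max(),"mean",pts.mean(0),"ymin",pts[:,1].min(),"slope deg",np.degrees(np.polyfit(pts[:,1],pts[:,0],1)[0]))
plan(st(-46,0,150),-4.6)
E
```

```text
x range -45.020285314703095 -37.82207101069051 mean [-41.41959459  -9.98735617] ymin -72.94484826725764 slope deg 0.27602441036651393
t 6.43 pos [520.7 206.5 188.4] F [-0.  -0.6 -0.3] w 28.0 q [ 0.28 -0.06  1.88  0.    1.32  1.93] st [-94.8 123.9]
yaw -94.61 z axis [-1.6e-03 -4.0e-04 -1.0e+00]
shift in tool axes now [123.9 -48.8  38.4]
turn deg [ 9.000e-02  5.000e-02 -9.001e+01] shift in tool axes after turn [ 48.8 123.9  38.4]
```

```bash
python3 - <<'E'
from h import *
p,d=load("top",0)
# intensity profile along station x at several y, z=92 plane
for nm,k,xs in(("home",0,range(-14,6)),("out",3,range(-52,-30))):
    p,_=load("top",k);g=cv2.cvtColor(p,cv2.COLOR_RGB2GRAY).astype(np.float32)
    prof=[np.mean([cv2.getRectSubPix(g,(1,1),tuple(map(float,proj("top",st(x,y,92)))))[0,0] for y in range(-60,20,4)]) for x in xs]
    print(nm,list(zip(xs,np.round(prof).astype(int))))
# right end
    ys=range(-84,-60);x=-4 if k==0 else -42
    print([(y,int(cv2.getRectSubPix(g,(1,1),tuple(map(float,proj("top",st(x,y,92)))))[0,0])) for y in ys])
E
```

```text
home [(-14, np.int64(96)), (-13, np.int64(94)), (-12, np.int64(90)), (-11, np.int64(82)), (-10, np.int64(80)), (-9, np.int64(108)), (-8, np.int64(165)), (-7, np.int64(220)), (-6, np.int64(246)), (-5, np.int64(251)), (-4, np.int64(250)), (-3, np.int64(239)), (-2, np.int64(211)), (-1, np.int64(171)), (0, np.int64(143)), (1, np.int64(154)), (2, np.int64(193)), (3, np.int64(226)), (4, np.int64(241)), (5, np.int64(243))]
[(-84, 96), (-83, 116), (-82, 111), (-81, 106), (-80, 104), (-79, 102), (-78, 98), (-77, 87), (-76, 76), (-75, 125), (-74, 198), (-73, 254), (-72, 254), (-71, 253), (-70, 252), (-69, 251), (-68, 250), (-67, 250), (-66, 250), (-65, 250), (-64, 251), (-63, 251), (-62, 250), (-61, 249)]
out [(-52, np.int64(93)), (-51, np.int64(95)), (-50, np.int64(94)), (-49, np.int64(91)), (-48, np.int64(85)), (-47, np.int64(84)), (-46, np.int64(106)), (-45, np.int64(159)), (-44, np.int64(214)), (-43, np.int64(246)), (-42, np.int64(252)), (-41, np.int64(253)), (-40, np.int64(247)), (-39, np.int64(225)), (-38, np.int64(186)), (-37, np.int64(139)), (-36, np.int64(99)), (-35, np.int64(76)), (-34, np.int64(68)), (-33, np.int64(67)), (-32, np.int64(69)), (-31, np.int64(72))]
[(-84, 72), (-83, 96), (-82, 126), (-81, 157), (-80, 177), (-79, 168), (-78, 160), (-77, 142), (-76, 121), (-75, 127), (-74, 186), (-73, 246), (-72, 253), (-71, 251), (-70, 249), (-69, 249), (-68, 248), (-67, 247), (-66, 247), (-65, 246), (-64, 245), (-63, 245), (-62, 245), (-61, 246)]
```

```bash
python3 - <<'E'
from h import *
for n,zz in(("top",92),("side",92)):
  for k in (0,1,2,3):
    if n=="side" and k==2: continue
    p,_=load(n,k);g=cv2.cvtColor(p,cv2.COLOR_RGB2GRAY).astype(np.float32)
    for ys in ((-66,-40),(-30,0)):
        xs=range(-54,-28) if k else range(-14,10)
        prof=[np.mean([cv2.getRectSubPix(g,(1,1),tuple(map(float,proj(n,st(x,y,zz)))))[0,0] for y in range(*ys,3)]) for x in xs]
        print(n,k,ys,xs[0],np.round(prof).astype(int))
E
```

```text
top 0 (-66, -40) -14 [ 96  94  90  82  76  92 154 221 251 251 249 231 205 171 155 154 188 223
 241 243 243 242 241 240]
top 0 (-30, 0) -14 [ 96  94  90  83  83  96 148 210 247 252 252 239 208 173 158 163 192 220
 239 243 243 242 241 240]
top 1 (-66, -40) -54 [106  96  88  92  95  94  92  85  82  91 145 211 248 251 249 244 233 205
 171 142 126 113 109 112 115 114]
top 1 (-30, 0) -54 [ 51  74  90  94  95  94  91  86  87  99 146 203 244 253 254 247 220 181
 131  86  60  58  64  72  72  81]
top 2 (-66, -40) -54 [ 91  91  89  91  94  90  84  86 121 167 213 241 250 250 246 222 188 155
 132 115 113 112 113 115 116 114]
top 2 (-30, 0) -54 [ 75  88  95  95  94  90  83  82 118 172 222 243 251 253 253 231 181 129
  90  64  55  61  69  81  88 108]
top 3 (-66, -40) -54 [ 91  91  88  91  93  90  84  86 121 167 213 241 250 250 247 222 189 156
 133 115 112 112 113 115 116 115]
top 3 (-30, 0) -54 [ 75  88  95  95  94  90  83  83 118 172 222 243 251 252 253 231 181 129
  90  64  55  61  69  81  89 108]Traceback (most recent call last):
  File "<stdin>", line 8, in <module>
  File "h.py", line 13, in proj
    f,cx,cy,T=K(n);q=T[:3,:3].T@(np.array(p)-T[:3,3]);return cx+f*q[0]/-q[2],cy-f*q[1]/-q[2]
              ~^^^
  File "h.py", line 4, in K
    c=eyes.camera_params(n);f=210/np.tan(np.radians(c["fov_y"]/2));return f,c["cx"],c["cy"],c["T"]
ValueError: time passes only in moves, steps and waits
```

The carrier moved only about 37 mm, where about 40 is expected, so the pedal may have stopped just short. I'll press again, slightly further forward and more firmly.

```bash
python3 - <<'E'
s=open('h.py').read()
s=s.replace('def K(n):','_k={}\ndef K(n):\n    if n not in _k:_k[n]=K_(n)\n    return _k[n]\ndef K_(n):')
open('h.py','w').write(s)
E
```

Call:
servo_tool(steps=[[[0,6,20],[0,0,0],0],[[0,0,25],[0,0,0],0],[[0,0,25],[0,0,0],0],[[0,0,20],[0,0,0],0],[[0,0,15],[0,0,0],0],[[0,0,10],[0,0,0],0],[[0,0,5],[0,0,0],0],[[0,0,5],[0,0,0],0],[[0,0,5],[0,0,0],0],[[0,0.5,5],[0,0,0],0],[[0,0.5,5],[0,0,0],0],[[0,0.5,5],[0,0,0],0],[[0,0.5,5],[0,0,0],0],[[0,0.5,4],[0,0,0],0],[[0,0.5,3],[0,0,0],0],[[0,0,2],[0,0,0],0],[[0,0,2],[0,0,0],0],[[0,0,0],[0,0,0],0]])

```text
time_s: 7.93
ee_pos: [513.8, 207.6, 29.5]
orientation: [-2.129, 2.307, -0.003]
wrist_force: [-0.8, -1.4, 6.6]
gripper_width: 0.3
```

```bash
cat >> h.py <<'E'
def front(k,ys=(-66,0)):
    p,_=load("top",k);g=cv2.cvtColor(p,cv2.COLOR_RGB2GRAY).astype(np.float32)
    xs=np.arange(-140,10,.5)
    pr=np.array([np.mean([cv2.getRectSubPix(g,(1,1),tuple(map(float,proj("top",st(x,y,92)))))[0,0] for y in range(*ys,4)]) for x in xs])
    return [float(xs[i]) for i in range(1,len(xs)) if pr[i-1]<165<=pr[i]]
E
python3 - <<'E'
from h import *
plan(st(-95,125,28),-94.6)
snap("top",4);print(front(0),front(2),front(4))
E
```

```text
t 7.93 pos [513.8 207.6  29.5] F [-0.8 -1.4  6.6] w 0.3 q [ 0.29  0.1   2.01 -0.    1.03  1.94] st [-101.7  124.5]
yaw -94.6 z axis [ 3.5e-03  5.0e-04 -1.0e+00]
shift in tool axes now [-0.5 -6.7  1.5]
turn deg [-0.2   0.04  0.  ] shift in tool axes after turn [-0.5 -6.7  1.5]
[-137.0, -133.5, -31.0, -7.5, 1.5] [-137.0, -133.5, -44.5, 1.5] [-137.0, -133.5, -44.5, 1.5]
```

Call:
servo_tool(steps=[[[0,0,2],[0,0,0],0],[[0,0,2],[0,0,0],0],[[0,0,2],[0,0,0],0],[[0,0,0],[0,0,0],0],[[0,0,0],[0,0,0],0]])

```text
time_s: 8.4
ee_pos: [514.2, 207.7, 28.1]
orientation: [-2.13, 2.308, -0.003]
wrist_force: [-14.2, -4.3, 30.8]
gripper_width: 0.3
```

```bash
python3 - <<'E'
from h import *
plan(st(-95,125,28),-94.6)
snap("top",5);print(front(5))
E
```

```text
t 8.4 pos [514.2 207.7  28.1] F [-14.2  -4.3  30.8] w 0.3 q [ 0.29  0.11  2.01 -0.    1.03  1.94] st [-101.3  124.6]
yaw -94.58 z axis [ 2.e-03 -3.e-04 -1.e+00]
shift in tool axes now [-0.4 -6.3  0.1]
turn deg [-0.12 -0.01  0.02] shift in tool axes after turn [-0.4 -6.3  0.1]
[-137.0, -133.5, -44.5, 1.5]
```

Call:
servo_tool(steps=[[[0,0,1],[0,0,0],0],[[0,0,0],[0,0,0],0],[[0,0,-6],[0,0,0],0],[[0,0,-8],[0,0,0],0],[[0,0,-8],[0,0,0],0],[[0,0,-10],[0,0,0],0],[[0,0,-15],[0,0,0],0],[[0,0,-25],[0,0,0],0],[[0,0,-25],[0,0,0],0],[[0,0,-25],[0,0,0],0],[[0,0,-25],[0,0,0],30],[[0,0,-15],[0,0,0],30],[[0,0,0],[0,0,0],30],[[0,0,0],[0,0,0],30]])

```text
time_s: 9.62
ee_pos: [512.5, 207.5, 183.9]
orientation: [-2.13, 2.308, -0.001]
wrist_force: [0.9, 0.3, -0.0]
gripper_width: 21.7
```

```bash
python3 - <<'E'
from h import *
p,d=snap("side",6);snap("top",6);print(front(6))
cv2.imwrite("pics/c6.png",cv2.resize(p[160:300,130:310,::-1],None,fx=4,fy=4))
plan(st(-43,0,150),-4.6)
E
```

```text
[-137.0, -133.0, -44.5, 1.5]
t 9.72 pos [511.2 207.1 181.5] F [ 0.4 -0.2 -1.1] w 27.8 q [ 0.29 -0.07  1.9   0.    1.31  1.94] st [-104.2  123.7]
yaw -94.61 z axis [-3.2e-03 -9.0e-04 -1.0e+00]
shift in tool axes now [123.7 -61.4  31.5]
turn deg [ 1.900e-01  9.000e-02 -9.001e+01] shift in tool axes after turn [ 61.2 123.7  31.5]
```

View pics/c6.png

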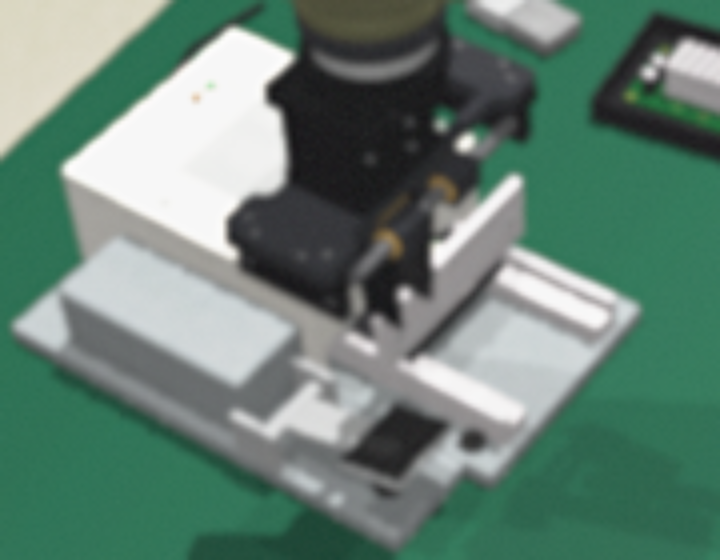

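Call:
servo_tool(steps=[[[0,0,0],[0,0,-6.92],30],[[0,0,0],[0,0,-6.92],30],[[0,0,0],[0,0,-6.92],30],[[0,0,0],[0,0,-6.92],30],[[0,0,0],[0,0,-6.92],30],[[0,0,0],[0,0,-6.92],30],[[0,0,0],[0,0,-6.92],30],[[0,0,0],[0,0,-6.92],30],[[0,0,0],[0,0,-6.92],30],[[0,0,0],[0,0,-6.92],30],[[0,0,0],[0,0,-6.92],30],[[0,0,0],[0,0,-6.92],30],[[0,0,0],[0,0,-6.92],30],[[15,31,0],[0,0,0],30],[[15,31,0],[0,0,0],30],[[15,31,0],[0,0,0],30],[[15,31,0],[0,0,0],30],[[0,0,0],[0,0,0],30],[[0,0,0],[0,0,0],30]])

```text
time_s: 11.3
ee_pos: [561.3, 77.6, 181.3]
orientation: [3.139, -0.132, -0.006]
wrist_force: [0.2, 0.1, 0.9]
gripper_width: 30.2
```

```bash
python3 - <<'E'
from h import *
p,d=snap("side",7);q,e=snap("top",7)
plan(st(-42,0,64),-4.6)
v,u=np.mgrid[0:420,0:560]
for n,pp,dd,b in(("side",p,d,(205,255,250,295)),("top",q,e,(203,232,200,222))):
    hsv=cv2.cvtColor(pp,cv2.COLOR_RGB2HSV);z=cloud(n,cv2.medianBlur(dd,3))[...,2]
    m=(u>b[0])&(u<b[1])&(v>b[2])&(v<b[3])&(hsv[...,2]<70)&(hsv[...,1]<110)
    print(n,m.sum(),np.percentile(z[m],[5,50,95]))
a=np.hstack([cv2.resize(p[160:300,160:300,::-1],(560,560))[:,:400],cv2.resize(q[140:240,205:305,::-1],(560,560))[:,:400]]);cv2.imwrite("pics/c7.png",a)
E
```

```text
t 11.4 pos [561.1  79.3 181.9] F [ 0.8 -0.8 -0.5] w 29.9 q [ 0.05 -0.03  1.87  0.    1.31  0.13] st [-44.3   0.4]
yaw -4.65 z axis [-3.1e-03  3.0e-04 -1.0e+00]
shift in tool axes now [  2.7   0.4 117.9]
turn deg [-0.    0.18 -0.05] shift in tool axes after turn [  2.3   0.4 117.9]
side 258 [16.99668015 63.23462963 67.98442821]
top 165 [ 60.94828152 533.4724945  545.34447908]
```

View pics/c7.png

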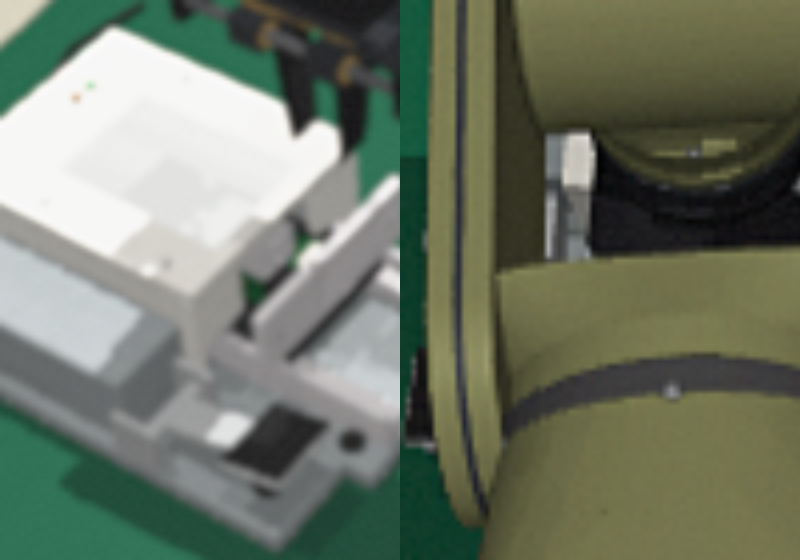

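Call:
servo_tool(steps=[[[2,0.4,15],[0,0.18,0],30],[[0,0,20],[0,0,0],30],[[0,0,20],[0,0,0],30],[[0,0,15],[0,0,0],30],[[0,0,12],[0,0,0],30],[[0,0,10],[0,0,0],30],[[0,0,8],[0,0,0],30],[[0,0,8],[0,0,0],30],[[0,0,6],[0,0,0],30],[[0,0,3],[0,0,0],30],[[0,0,0],[0,0,0],30]])

```text
time_s: 12.32
ee_pos: [564.1, 78.4, 66.1]
orientation: [3.139, -0.127, 0.004]
wrist_force: [-0.1, 0.7, 0.1]
gripper_width: 30.0
```

```bash
python3 - <<'E'
from h import *
p,d=snap("side",8)
plan(st(-42,0,64),-4.6)
cv2.imwrite("pics/c8.png",cv2.resize(p[170:290,180:310,::-1],None,fx=5,fy=5)[:600])
E
```

```text
t 12.37 pos [564.5  78.4  66.7] F [ 0.7 -0.5  0.5] w 30.1 q [ 0.04  0.09  1.95 -0.    1.1   0.13] st [-40.8  -0.3]
yaw -4.65 z axis [ 3.1e-03 -2.0e-04 -1.0e+00]
shift in tool axes now [-1.2 -0.3  2.7]
turn deg [-0.   -0.18 -0.05] shift in tool axes after turn [-1.2 -0.3  2.7]
```

View pics/c8.png

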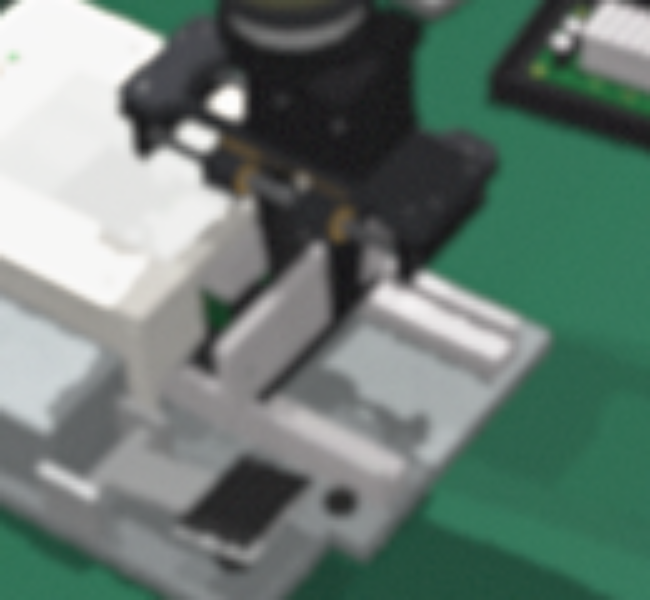

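The fingers straddle the panel. Closing on it.

Call:
servo_tool(steps=[[[0,0,0],[0,0,0],12],[[0,0,0],[0,0,0],9],[[0,0,0],[0,0,0],4],[[0,0,0],[0,0,0],4],[[0,0,0],[0,0,0],4],[[0,0,0],[0,0,0],4]])

```text
time_s: 12.87
ee_pos: [564.5, 78.4, 67.1]
orientation: [3.139, -0.127, 0.005]
wrist_force: [-0.3, -0.3, 2.6]
gripper_width: 8.2
```

```bash
python3 - <<'E'
from h import *
plan(st(-122,0,66))
E
```

```text
t 12.87 pos [564.5  78.4  67.1] F [-0.3 -0.3  2.6] w 8.2 q [ 0.04  0.09  1.95 -0.    1.1   0.13] st [-40.8  -0.3]
yaw -4.65 z axis [ 3.4e-03 -2.0e-04 -1.0e+00]
shift in tool axes now [-81.2  -0.2   0.9]
```

Call:
servo_tool(steps=[[[-3,0,0],[0,0,0],4],[[-5,0,0],[0,0,0],4],[[-6,0,0],[0,0,0],4],[[-6,0,0],[0,0,0],4],[[-6,0,0],[0,0,0],4],[[0,0,0],[0,0,0],4]])

```text
time_s: 13.37
ee_pos: [537.6, 80.6, 67.1]
orientation: [3.139, -0.127, 0.005]
wrist_force: [1.0, 0.8, 2.9]
gripper_width: 7.8
```

```bash
python3 - <<'E'
from h import *
plan(st(-122,0,66))
E
```

```text
t 13.37 pos [537.6  80.6  67.1] F [1.  0.8 2.9] w 7.8 q [ 0.05  0.03  2.01 -0.    1.1   0.13] st [-67.8  -0.2]
yaw -4.63 z axis [ 3.1e-03 -3.0e-04 -1.0e+00]
shift in tool axes now [-54.2  -0.2   0.9]
```

Smooth, with little force. Continuing.

Call:
servo_tool(steps=[[[-5,0,0],[0,0,0],4],[[-6,0,0],[0,0,0],4],[[-6,0,0],[0,0,0],4],[[-6,0,0],[0,0,0],4],[[-6,0,0],[0,0,0],4],[[-6,0,0],[0,0,0],4],[[-6,0,0],[0,0,0],4],[[-4,0,0],[0,0,0],4],[[-2,0,0],[0,0,0],4],[[0,0,0],[0,0,0],4]])

```text
time_s: 14.2
ee_pos: [491.8, 84.4, 67.1]
orientation: [-3.139, 0.127, -0.007]
wrist_force: [4.6, -0.8, 2.9]
gripper_width: 8.1
```

Call:
servo_tool(steps=[[[-2,0,0],[0,0,0],4],[[-2,0,0],[0,0,0],4],[[0,0,0],[0,0,0],4]])

```text
time_s: 14.45
ee_pos: [488.3, 84.7, 67.1]
orientation: [-3.139, 0.127, -0.008]
wrist_force: [5.0, -0.9, 1.9]
gripper_width: 8.0
```

```bash
python3 - <<'E'
from h import *
plan(st(-122,0,66))
snap("side",9)
p,_=snap("top",9);cv2.imwrite("pics/c9.png",cv2.resize(p[85:265,195:335,::-1],None,fx=4,fy=4)[140:])
E
```

```text
t 14.45 pos [488.3  84.7  67.1] F [ 5.  -0.9  1.9] w 8.0 q [ 0.06 -0.08  2.12 -0.    1.1   0.14] st [-1.173e+02 -1.000e-01]
yaw -4.64 z axis [ 5.2e-03 -2.0e-04 -1.0e+00]
shift in tool axes now [-4.7 -0.1  1. ]
```

View pics/c9.png

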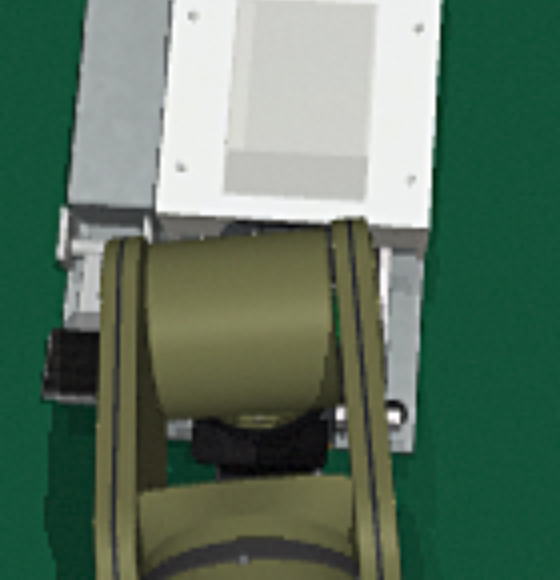

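Call:
servo_tool(steps=[[[-2,0,0],[0,0,0],4],[[-1.5,0,0],[0,0,0],4],[[0,0,0],[0,0,0],4]])

```text
time_s: 14.8
ee_pos: [485.0, 84.9, 67.1]
orientation: [3.139, -0.127, 0.008]
wrist_force: [5.0, -0.5, 2.2]
gripper_width: 7.8
```

Call:
servo_tool(steps=[[[-1.5,0,0],[0,0,0],4],[[0,0,0],[0,0,0],4]])

```text
time_s: 14.97
ee_pos: [483.6, 85.0, 67.1]
orientation: [3.139, -0.127, 0.009]
wrist_force: [6.5, -1.1, 2.5]
gripper_width: 7.9
```

Call:
servo_tool(steps=[[[-1,0,0],[0,0,0],4],[[-1,0,0],[0,0,0],4],[[0,0,0],[0,0,0],4]])

```text
time_s: 15.22
ee_pos: [481.7, 85.2, 67.1]
orientation: [-3.139, 0.127, -0.009]
wrist_force: [5.7, -0.0, 2.0]
gripper_width: 8.0
```

Call:
servo_tool(steps=[[[-1,0,0],[0,0,0],4],[[0,0,0],[0,0,0],4]])

```text
time_s: 15.38
ee_pos: [481.7, 85.2, 67.1]
orientation: [-3.139, 0.127, -0.013]
wrist_force: [10.0, -1.3, -1.4]
gripper_width: 8.0
```

The carrier is at its stop: tool at station x = -123.9, which fits, and the pull force is rising. I release the panel. As a safeguard for the marginal pedal reading I'll press the pedal once more, which changes nothing else.

Call:
servo_tool(steps=[[[1,0,0],[0,0,0],4],[[0,0,0],[0,0,0],10],[[0,0,0],[0,0,0],20],[[0,0,0],[0,0,0],30],[[0,0,0],[0,0,0],30],[[0,0,0],[0,0,0],30],[[0,0,-8],[0,0,0],30],[[0,0,-15],[0,0,0],30],[[0,0,-20],[0,0,0],30],[[0,0,-20],[0,0,0],30],[[0,0,-20],[0,0,0],0],[[4,-25,0],[0,0,0],0],[[4,-25,0],[0,0,0],0],[[4,-25,0],[0,0,0],0],[[4,-25,0],[0,0,0],0],[[4,-25,0],[0,0,0],0],[[0,0,0],[0,0,0],0],[[0,0,0],[0,0,0],0]])

```text
time_s: 16.88
ee_pos: [510.2, 208.9, 149.6]
orientation: [3.138, -0.124, 0.004]
wrist_force: [-0.2, -0.0, -0.1]
gripper_width: 0.6
```

```bash
python3 - <<'E'
from h import *
plan(st(-104,125,75),-4.6)
p,_=snap("top",10);print(front(10));cv2.imwrite("pics/c10.png",cv2.resize(p[85:265,195:335,::-1],None,fx=4,fy=4)[140:])
E
```

```text
t 16.88 pos [510.2 208.9 149.6] F [-0.2 -0.  -0.1] w 0.6 q [ 0.29 -0.05  1.94 -0.    1.25  0.37] st [-105.4  125.4]
yaw -4.52 z axis [ 2.5e-03 -8.0e-04 -1.0e+00]
shift in tool axes now [ 1.2  0.4 74.6]
turn deg [ 0.03 -0.14  0.08] shift in tool axes after turn [ 1.4  0.4 74.6]
[-127.5, 1.5]
```

View pics/c10.png

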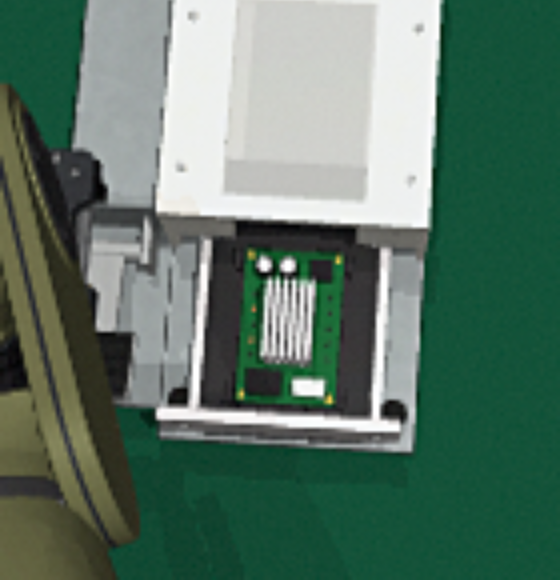

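Call:
servo_tool(steps=[[[0,0,20],[0,0,0],0],[[0,0,20],[0,0,0],0],[[0,0,18],[0,0,0],0],[[0,0,12],[0,0,0],0],[[0,0,6],[0,0,0],0],[[0,0,6],[0,0,0],0],[[0,0,6],[0,0,0],0],[[-0.5,0,6],[0,0,0],0],[[-0.5,0,6],[0,0,0],0],[[-0.5,0,6],[0,0,0],0],[[-0.5,0,5],[0,0,0],0],[[-0.5,0,4],[0,0,0],0],[[0,0,3],[0,0,0],0],[[0,0,3],[0,0,0],0],[[0,0,2],[0,0,0],0],[[0,0,0],[0,0,0],0]])

```text
time_s: 18.27
ee_pos: [509.5, 208.5, 26.9]
orientation: [-3.139, 0.127, -0.009]
wrist_force: [-0.4, -0.3, 5.4]
gripper_width: 0.3
```

Call:
servo_tool(steps=[[[0,0,2],[0,0,0],0],[[0,0,0],[0,0,0],0],[[0,0,0],[0,0,0],0]])

```text
time_s: 18.52
ee_pos: [509.6, 208.5, 26.4]
orientation: [3.139, -0.127, 0.008]
wrist_force: [-4.0, -2.5, 12.5]
gripper_width: 0.7
```

```bash
python3 - <<'E'
from h import *
plan(st(-104,125,28),-4.6)
p,_=snap("side",11);cv2.imwrite("pics/c11.png",cv2.resize(p[170:290,180:310,::-1],None,fx=5,fy=5)[:600])
E
```

```text
t 18.52 pos [509.6 208.5  26.4] F [-4.  -2.5 12.5] w 0.7 q [ 0.29  0.1   2.02 -0.    1.02  0.37] st [-105.9  125. ]
yaw -4.64 z axis [ 5.2e-03 -2.0e-04 -1.0e+00]
shift in tool axes now [ 1.9 -0.  -1.6]
turn deg [-0.01 -0.3  -0.04] shift in tool axes after turn [ 1.9 -0.  -1.6]
```

View pics/c11.png

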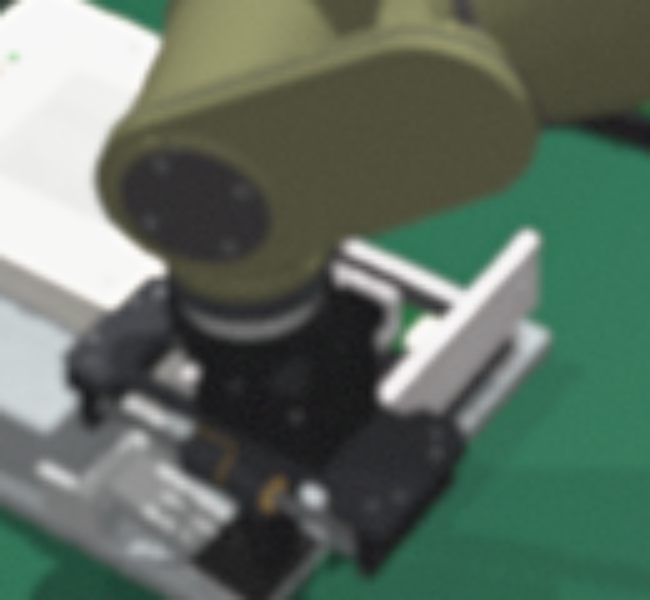

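Again stiff at z ≈ 26.5, the sloped pad's stop height there. Pressing to about 35 N, then releasing.

Call:
servo_tool(steps=[[[0,0,2],[0,0,0],0],[[0,0,2],[0,0,0],0],[[0,0,0],[0,0,0],0],[[0,0,0],[0,0,0],0]])

```text
time_s: 18.9
ee_pos: [509.8, 208.6, 26.1]
orientation: [3.138, -0.127, 0.006]
wrist_force: [-14.8, -6.0, 34.0]
gripper_width: 0.3
```

Call:
servo_tool(steps=[[[0,0,0],[0,0,0],0],[[0,0,-6],[0,0,0],0],[[0,0,-8],[0,0,0],0],[[0,0,-8],[0,0,0],0],[[0,0,-10],[0,0,0],0],[[0,0,-15],[0,0,0],0],[[0,0,-20],[0,0,0],0],[[0,0,-25],[0,0,0],0],[[0,0,-25],[0,0,0],0],[[0,0,-25],[0,0,0],48],[[0,0,-15],[0,0,0],48],[[0,0,0],[0,0,0],48],[[0,0,0],[0,0,0],48]])

```text
time_s: 19.98
ee_pos: [507.9, 208.5, 177.6]
orientation: [-3.139, 0.127, -0.006]
wrist_force: [-0.6, 0.3, -1.5]
gripper_width: 22.0
```

```bash
python3 - <<'E'
from h import *
p,d=load("top",10);v,u=np.mgrid[0:420,0:560];hsv=cv2.cvtColor(p,cv2.COLOR_RGB2HSV)
z=cloud("top",cv2.medianBlur(d,3))[...,2]
m=(u>255)&(u<282)&(v>150)&(v<190)&(z>68)&(z<90)&(abs(z-77)<6)
n,l,s,c=cv2.connectedComponentsWithStats(m.astype(np.uint8));i=1+np.argmax(s[1:,4]);
pts=np.array([ray("top",a,b,77)[:2] for a,b in zip(u[l==i],v[l==i])],np.float32);r=cv2.minAreaRect(pts);print("heatsink",r,instation(r[0]),np.median(z[l==i]))
g=(u>253)&(u<284)&(v>145)&(v<188)&(hsv[...,0]>45)&(hsv[...,0]<85)&(hsv[...,1]>100)
pts=np.array([ray("top",a,b,49)[:2] for a,b in zip(u[g],v[g])],np.float32);r=cv2.minAreaRect(pts);print("board",r,instation(r[0]))
plan(st(-58,0,150),-94.6)
E
```

```text
Traceback (most recent call last):
ValueError: attempt to get argmax of an empty sequence
```

```bash
python3 - <<'E'
from h import *
p,d=load("top",10);v,u=np.mgrid[0:420,0:560];hsv=cv2.cvtColor(p,cv2.COLOR_RGB2HSV)
z=cloud("top",cv2.medianBlur(d,3))[...,2]
print(np.percentile(z[192:208,262:272],[10,50,90]))
m=(u>250)&(u<284)&(v>183)&(v<216)&(abs(z-77)<7)
n,l,s,c=cv2.connectedComponentsWithStats(m.astype(np.uint8));i=1+np.argmax(s[1:,4]);
pts=np.array([ray("top",a,b,77)[:2] for a,b in zip(u[l==i],v[l==i])],np.float32);r=cv2.minAreaRect(pts);print("heatsink",r,instation(r[0]),np.median(z[l==i]))
g=(u>252)&(u<283)&(v>180)&(v<224)&(hsv[...,0]>45)&(hsv[...,0]<85)&(hsv[...,1]>100)
pts=np.array([ray("top",a,b,49)[:2] for a,b in zip(u[g],v[g])],np.float32);r=cv2.minAreaRect(pts);print("board",r,instation(r[0]))
plan(st(-58,0,150),-94.6)
E
```

```text
[58.53235699 76.66006153 78.19692862]
heatsink ((547.8119506835938, 79.72438049316406), (30.31820297241211, 47.70461654663086), 85.4950942993164) (np.float64(-57.55000609833973), np.float64(-0.2920086865131509)) 76.87062919000783
board ((548.15625, 80.04782104492188), (65.04193878173828, 102.9184799194336), 85.10784149169922) (np.float64(-57.23275539621436), np.float64(0.058002458738213726))
t 19.98 pos [507.9 208.5 177.6] F [-0.6  0.3 -1.5] w 22.0 q [ 0.29 -0.08  1.92 -0.    1.3   0.37] st [-107.7  124.9]
yaw -4.64 z axis [ 3.6e-03  1.0e-04 -1.0e+00]
shift in tool axes now [ 49.7 124.8  27.7]
turn deg [-0.18 -0.14 89.96] shift in tool axes after turn [124.9 -49.7  27.6]
```

Call:
servo_tool(steps=[[[0,0,0],[0,0,6.92],44],[[0,0,0],[0,0,6.92],44],[[0,0,0],[0,0,6.92],44],[[0,0,0],[0,0,6.92],44],[[0,0,0],[0,0,6.92],44],[[0,0,0],[0,0,6.92],44],[[0,0,0],[0,0,6.92],44],[[0,0,0],[0,0,6.92],44],[[0,0,0],[0,0,6.92],44],[[0,0,0],[0,0,6.92],44],[[0,0,0],[0,0,6.92],44],[[0,0,0],[0,0,6.92],44],[[0,0,0],[0,0,6.92],44],[[25,-10,0],[0,0,0],44],[[25,-10,0],[0,0,0],44],[[25,-10,0],[0,0,0],44],[[25,-10,0],[0,0,0],44],[[25,-10,0],[0,0,0],44],[[0,0,0],[0,0,0],44],[[0,0,0],[0,0,0],44]])

```text
time_s: 21.65
ee_pos: [546.5, 78.8, 174.9]
orientation: [2.127, -2.311, -0.002]
wrist_force: [-0.3, 0.2, -0.2]
gripper_width: 43.8
```

```bash
python3 - <<'E'
from h import *
plan(st(-57.5,0,55),-94.6)
E
```

```text
t 21.65 pos [546.5  78.8 174.9] F [-0.3  0.2 -0.2] w 43.8 q [ 0.05 -0.06  1.91  0.    1.3   1.7 ] st [-58.8  -1.3]
yaw -94.75 z axis [-0.0015 -0.     -1.    ]
shift in tool axes now [ -1.4  -1.5 119.9]
turn deg [ 0.08 -0.01 -0.15] shift in tool axes after turn [ -1.3  -1.3 119.9]
```

Call:
servo_tool(steps=[[[-1.3,-1.3,20],[0,0,0],44],[[0,0,20],[0,0,0],44],[[0,0,20],[0,0,0],44],[[0,0,16],[0,0,0],44],[[0,0,14],[0,0,0],44],[[0,0,10],[0,0,0],44],[[0,0,8],[0,0,0],44],[[0,0,6],[0,0,0],44],[[0,0,4],[0,0,0],44],[[0,0,0],[0,0,0],44],[[0,0,0],[0,0,0],44]])

```text
time_s: 22.57
ee_pos: [549.7, 81.0, 60.0]
orientation: [-2.129, 2.307, -0.004]
wrist_force: [0.2, -0.0, 0.3]
gripper_width: 43.8
```

```bash
python3 - <<'E'
from h import *
plan(st(-57.5,0,55),-94.6)
p,_=snap("side",12);cv2.imwrite("pics/c12.png",cv2.resize(p[170:290,180:310,::-1],None,fx=5,fy=5)[:600])
E
```

```text
t 22.57 pos [549.7  81.   60. ] F [ 0.2 -0.   0.3] w 43.8 q [ 0.05  0.06  1.99 -0.    1.08  1.7 ] st [-55.7   1.2]
yaw -94.6 z axis [ 3.7e-03 -2.0e-04 -1.0e+00]
shift in tool axes now [1.2 1.8 5. ]
turn deg [-0.21  0.01 -0.  ] shift in tool axes after turn [1.2 1.8 5. ]
```

View pics/c12.png

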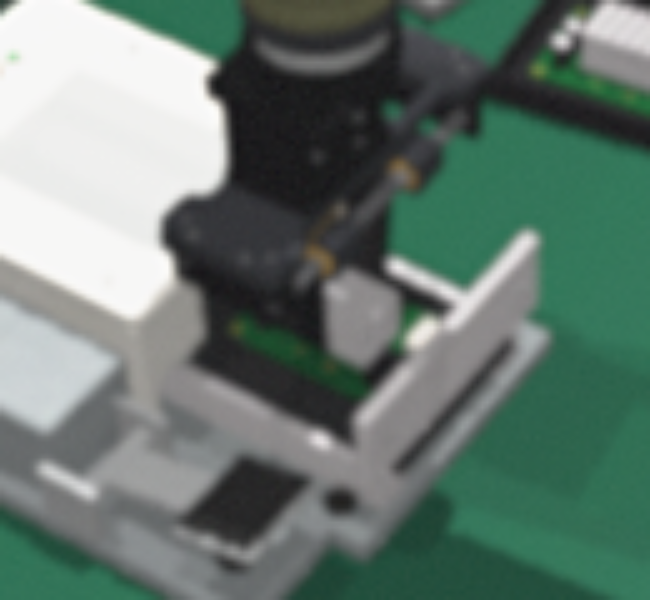

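Call:
servo_tool(steps=[[[1,1.8,2],[-0.2,0,0],44],[[0,0,3],[0,0,0],44],[[0,0,0],[0,0,0],40],[[0,0,0],[0,0,0],36],[[0,0,0],[0,0,0],32],[[0,0,0],[0,0,0],26],[[0,0,0],[0,0,0],22],[[0,0,0],[0,0,0],22],[[0,0,0],[0,0,0],22]])

```text
time_s: 23.37
ee_pos: [547.6, 80.2, 54.7]
orientation: [2.13, -2.309, -0.0]
wrist_force: [-0.4, 0.1, -0.3]
gripper_width: 29.6
```

```bash
python3 - <<'E'
from h import *
plan(st(-57.5,0,55),-94.6)
E
```

```text
t 23.37 pos [547.6  80.2  54.7] F [-0.4  0.1 -0.3] w 29.6 q [0.05 0.07 2.   0.   1.08 1.7 ] st [-57.8   0.1]
yaw -94.61 z axis [-2.e-04  2.e-04 -1.e+00]
shift in tool axes now [ 0.1 -0.3 -0.3]
turn deg [ 0.01  0.01 -0.01] shift in tool axes after turn [ 0.1 -0.3 -0.3]
```

Call:
servo_tool(steps=[[[0,0,-3],[0,0,0],22],[[0,0,-5],[0,0,0],22],[[0,0,-8],[0,0,0],22],[[0,0,-12],[0,0,0],22],[[0,0,-16],[0,0,0],22],[[0,0,-20],[0,0,0],22],[[0,0,-20],[0,0,0],22],[[0,0,-14],[0,0,0],22],[[0,0,0],[0,0,0],22]])

```text
time_s: 24.12
ee_pos: [550.4, 80.2, 158.2]
orientation: [-2.126, 2.304, -0.009]
wrist_force: [0.9, -0.1, -0.2]
gripper_width: 29.7
```

```bash
python3 - <<'E'
from h import *
plan([474,-380,130],-87)
p,_=snap("side",13);snap("top",13);cv2.imwrite("pics/c13.png",cv2.resize(p[150:290,180:330,::-1],None,fx=4,fy=4))
print(front(13))
E
```

```text
t 24.12 pos [550.4  80.2 158.2] F [ 0.9 -0.1 -0.2] w 29.7 q [ 0.05 -0.05  1.92 -0.    1.26  1.7 ] st [-55.    0.4]
yaw -94.6 z axis [ 8.5e-03  3.0e-04 -1.0e+00]
shift in tool axes now [464.8  39.5  27.4]
turn deg [-0.48  0.02 -7.6 ] shift in tool axes after turn [455.5 100.4  28.2]
[]
```

View pics/c13.png

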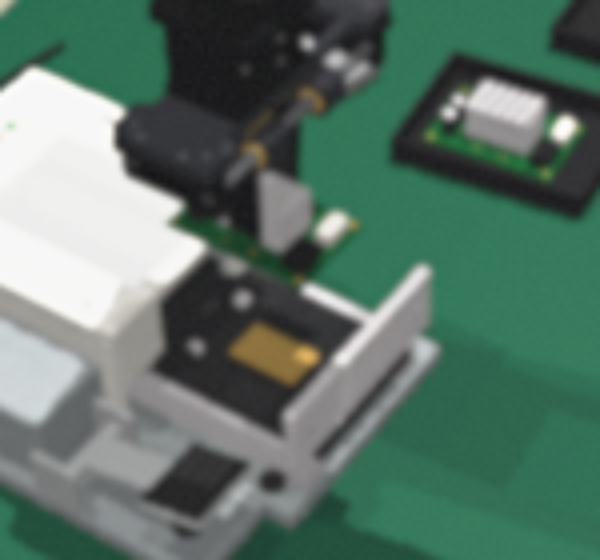

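The board is held level above the empty carrier. Moving to the empty tray.

Call:
servo_tool(steps=[[[0,0,0],[-0.2,0,-3.8],22],[[0,0,0],[-0.2,0,-3.8],22],[[15,3.3,0],[0,0,0],22],[[28,6.2,0],[0,0,0],22],[[28,6.2,0],[0,0,0],22],[[28,6.2,0],[0,0,0],22],[[28,6.2,0],[0,0,0],22],[[28,6.2,0],[0,0,0],22],[[28,6.2,0],[0,0,0],22],[[28,6.2,0],[0,0,0],22],[[28,6.2,0],[0,0,0],22],[[28,6.2,0],[0,0,0],22],[[28,6.2,0],[0,0,0],22],[[28,6.2,0],[0,0,0],22],[[28,6.2,0],[0,0,0],22],[[28,6.2,0],[0,0,0],22],[[28,6.2,0],[0,0,0],22],[[28,6.2,0],[0,0,0],22],[[15,3.3,0],[0,0,0],22],[[0,0,0],[0,0,0],22]])

```text
time_s: 25.88
ee_pos: [470.4, -376.6, 151.7]
orientation: [2.271, -2.162, -0.011]
wrist_force: [0.6, 0.5, -1.6]
gripper_width: 29.9
```

Call:
servo_tool(steps=[[[0,0,0],[0,0,0],22],[[0,0,0],[0,0,0],22]])

```text
time_s: 26.05
ee_pos: [471.5, -373.2, 152.2]
orientation: [2.276, -2.159, -0.011]
wrist_force: [0.1, 0.4, -2.0]
gripper_width: 29.4
```

```bash
python3 - <<'E'
from h import *
plan([474,-380,30],-87)
p,_=snap("top",14);cv2.imwrite("pics/c14.png",cv2.resize(p[150:290,340:500,::-1],None,fx=4,fy=4))
E
```

```text
t 26.05 pos [ 471.5 -373.2  152.2] F [ 0.1  0.4 -2. ] w 29.4 q [-0.76  0.07  1.82 -0.    1.26  0.76] st [ -97.3 -457.9]
yaw -86.98 z axis [-0.0083  0.0019 -1.    ]
shift in tool axes now [  7.2  -3.1 122.2]
turn deg [0.47 0.13 0.02] shift in tool axes after turn [  6.9  -2.1 122.2]
```

View pics/c14.png

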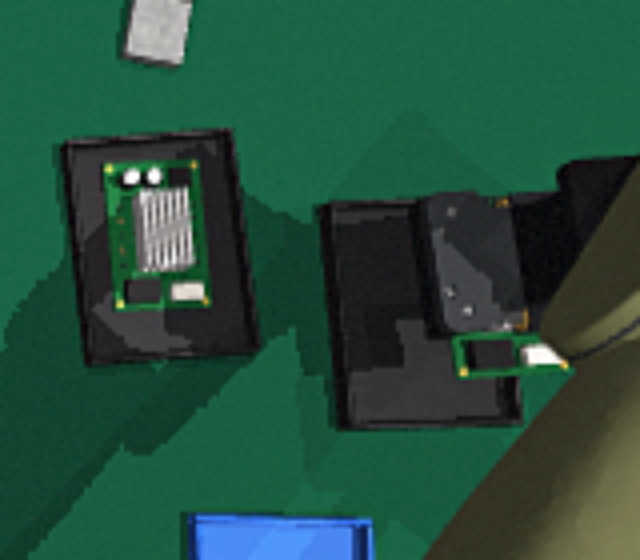

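Call:
servo_tool(steps=[[[3.5,-1.5,0],[0.4,0.1,0],22],[[3.5,-1,15],[0,0,0],22],[[0,0,20],[0,0,0],22],[[0,0,20],[0,0,0],22],[[0,0,20],[0,0,0],22],[[0,0,15],[0,0,0],22],[[0,0,12],[0,0,0],22],[[0,0,10],[0,0,0],22],[[0,0,8],[0,0,0],22],[[0,0,5],[0,0,0],22],[[0,0,0],[0,0,0],22],[[0,0,0],[0,0,0],22]])

```text
time_s: 27.1
ee_pos: [474.8, -381.7, 28.5]
orientation: [2.278, -2.162, 0.002]
wrist_force: [0.1, -0.9, -1.3]
gripper_width: 29.9
```

```bash
python3 - <<'E'
from h import *
plan([474,-380,13],-87)
p,_=snap("side",15);cv2.imwrite("pics/c15.png",cv2.resize(p[90:220,260:400,::-1],None,fx=4,fy=4))
E
```

```text
t 27.1 pos [ 474.8 -381.7   28.5] F [ 0.1 -0.9 -1.3] w 29.9 q [-0.76  0.22  1.88 -0.    1.04  0.75] st [ -93.3 -466.1]
yaw -87.0 z axis [ 2.0e-04 -1.7e-03 -1.0e+00]
shift in tool axes now [-1.8  0.7 15.5]
turn deg [-0.01 -0.1   0.  ] shift in tool axes after turn [-1.8  0.7 15.5]
```

View pics/c15.png

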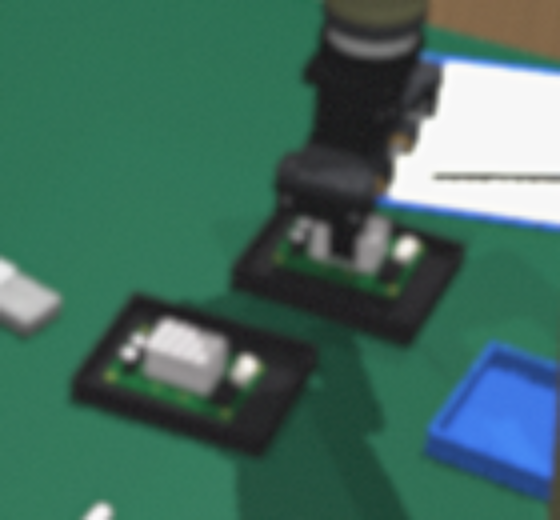

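The board is centred over the tray and level. Lowering it gently.

Call:
servo_tool(steps=[[[-1,0.5,4],[0,0,0],22],[[0,0,4],[0,0,0],22],[[0,0,2.5],[0,0,0],22],[[0,0,1.5],[0,0,0],22],[[0,0,1.5],[0,0,0],22],[[0,0,1],[0,0,0],22],[[0,0,0],[0,0,0],22]])

```text
time_s: 27.73
ee_pos: [473.8, -380.5, 13.3]
orientation: [2.278, -2.162, 0.0]
wrist_force: [0.5, -0.7, -1.7]
gripper_width: 29.5
```

Call:
servo_tool(steps=[[[0,0,1],[0,0,0],22],[[0,0,0],[0,0,0],22],[[0,0,0],[0,0,0],22]])

```text
time_s: 27.98
ee_pos: [474.1, -380.7, 12.8]
orientation: [2.278, -2.162, 0.002]
wrist_force: [0.1, 0.6, -1.5]
gripper_width: 29.5
```

Call:
servo_tool(steps=[[[0,0,1],[0,0,0],22],[[0,0,0],[0,0,0],22],[[0,0,0],[0,0,0],22]])

```text
time_s: 28.23
ee_pos: [474.1, -380.7, 12.7]
orientation: [2.278, -2.162, 0.001]
wrist_force: [-3.1, 1.8, 5.4]
gripper_width: 30.0
```

The board is on the tray floor (force went from -1.5 to +5.4 N). Opening and retreating.

Call:
servo_tool(steps=[[[0,0,0],[0,0,0],32],[[0,0,0],[0,0,0],36],[[0,0,0],[0,0,0],42],[[0,0,0],[0,0,0],44],[[0,0,0],[0,0,0],44],[[0,0,0],[0,0,0],44],[[0,0,-5],[0,0,0],44],[[0,0,-10],[0,0,0],44],[[0,0,-15],[0,0,0],44],[[0,0,-20],[0,0,0],44],[[0,0,-25],[0,0,0],44],[[0,0,-25],[0,0,0],44],[[0,0,-25],[0,0,0],0],[[0,0,-25],[0,0,0],0],[[0,0,-10],[0,0,0],0],[[0,0,0],[0,0,0],0]])

```text
time_s: 29.57
ee_pos: [475.6, -381.9, 176.3]
orientation: [2.278, -2.162, 0.013]
wrist_force: [-0.7, -0.4, 0.9]
gripper_width: 22.5
```

```bash
python3 - <<'E'
from h import *
plan(st(-185,0,170),-94.6)
p,d=snap("side",16);q,e=snap("top",16);cv2.imwrite("pics/c16.png",np.hstack([cv2.resize(p[90:220,260:400,::-1],(400,372)),cv2.resize(q[150:290,340:490,::-1],(400,372))]))
v,u=np.mgrid[0:420,0:560]
z=cloud("side",cv2.medianBlur(d,3))
hsv=cv2.cvtColor(p,cv2.COLOR_RGB2HSV)
g=(u>315)&(u<380)&(v>135)&(v<178)&(hsv[...,0]>45)&(hsv[...,0]<85)&(hsv[...,1]>80)&(z[...,2]>3)&(z[...,2]<12)&(abs(z[...,0]-474)<60)&(abs(z[...,1]+380)<42)
P=z[g];print(len(P),P.mean(0),P.min(0),P.max(0))
E
```

```text
t 29.57 pos [ 475.6 -381.9  176.3] F [-0.7 -0.4  0.9] w 22.5 q [-0.76  0.06  1.79 -0.    1.29  0.75] st [ -92.5 -466.3]
yaw -87.01 z axis [ 0.0054 -0.0066 -1.    ]
shift in tool axes now [-474.4   30.1    2.9]
turn deg [-0.31 -0.38  7.59] shift in tool axes after turn [-466.3   92.5    6.3]
137 [ 468.7016358  -360.93904114    7.01005761] [ 422.21814356 -410.30578949    3.00852858] [ 528.45130504 -340.69991764   11.88857689]
```

View pics/c16.png

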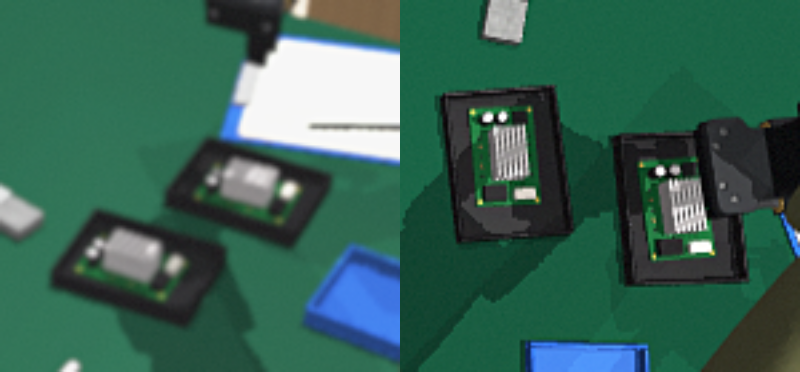

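Call:
servo_tool(steps=[[[0,0,0],[-0.15,-0.2,3.8],0],[[0,0,0],[-0.15,-0.2,3.8],0],[[-14,2.7,0],[0,0,0],0],[[-28,5.6,0],[0,0,0],0],[[-28,5.6,0],[0,0,0],0],[[-28,5.6,0],[0,0,0],0],[[-28,5.6,0],[0,0,0],0],[[-28,5.6,0],[0,0,0],0],[[-28,5.6,0],[0,0,0],0],[[-28,5.6,0],[0,0,0],0],[[-28,5.6,0],[0,0,0],0],[[-28,5.6,0],[0,0,0],0],[[-28,5.6,0],[0,0,0],0],[[-28,5.6,0],[0,0,0],0],[[-28,5.6,0],[0,0,0],0],[[-28,5.6,0],[0,0,0],0],[[-28,5.6,0],[0,0,0],0],[[-28,5.6,0],[0,0,0],0],[[-28,5.6,0],[0,0,0],0],[[0,0,0],[0,0,0],0]])

```text
time_s: 31.33
ee_pos: [416.7, 91.3, 172.6]
orientation: [2.137, -2.301, -0.018]
wrist_force: [0.1, -0.3, -0.0]
gripper_width: 0.3
```

Call:
servo_tool(steps=[[[0,0,0],[0,0,0],0],[[0,0,0],[0,0,0],0]])

```text
time_s: 31.5
ee_pos: [418.1, 87.5, 173.3]
orientation: [2.131, -2.306, -0.014]
wrist_force: [0.6, -0.0, 0.2]
gripper_width: 0.6
```

```bash
python3 - <<'E'
from h import *
plan(st(-170,0,55),-94.6)
p,_=snap("top",17);print(front(17,(20,60)),front(17,(-66,-30)))
E
```

```text
t 31.5 pos [418.1  87.5 173.3] F [ 0.6 -0.   0.2] w 0.6 q [ 0.08 -0.37  2.17  0.01  1.35  1.72] st [-187.5   -3. ]
yaw -94.52 z axis [-0.0076  0.0053 -1.    ]
shift in tool axes now [ -2.4 -18.5 118.2]
turn deg [0.46 0.27 0.08] shift in tool axes after turn [ -3.  -17.5 118.3]
[1.5] [1.5]
```

Call:
servo_tool(steps=[[[-3,0,0],[0.4,0.2,0],0],[[0,0,20],[0,0,0],0],[[0,0,25],[0,0,0],0],[[0,0,25],[0,0,0],0],[[0,0,20],[0,0,0],0],[[0,0,15],[0,0,0],0],[[0,0,10],[0,0,0],0],[[0,0,5],[0,0,0],0],[[0,0,0],[0,0,0],0],[[0,0,0],[0,0,0],0]])

```text
time_s: 32.38
ee_pos: [420.0, 90.5, 55.2]
orientation: [-2.128, 2.307, -0.0]
wrist_force: [0.1, 0.0, 0.1]
gripper_width: 0.1
```

```bash
python3 - <<'E'
from h import *
plan(st(-18,0,53),-94.6)
p,_=snap("side",18);cv2.imwrite("pics/c18.png",cv2.resize(p[170:310,190:340,::-1],None,fx=4,fy=4))
E
```

```text
t 32.38 pos [420.   90.5  55.2] F [0.1 0.  0.1] w 0.1 q [ 0.09 -0.23  2.27  0.    1.1   1.74] st [-185.8    0.2]
yaw -94.64 z axis [ 0.0022  0.0018 -1.    ]
shift in tool axes now [ 1.000e-01 -1.678e+02  2.600e+00]
turn deg [-0.12  0.11 -0.04] shift in tool axes after turn [   0.2 -167.8    2.2]
```

View pics/c18.png

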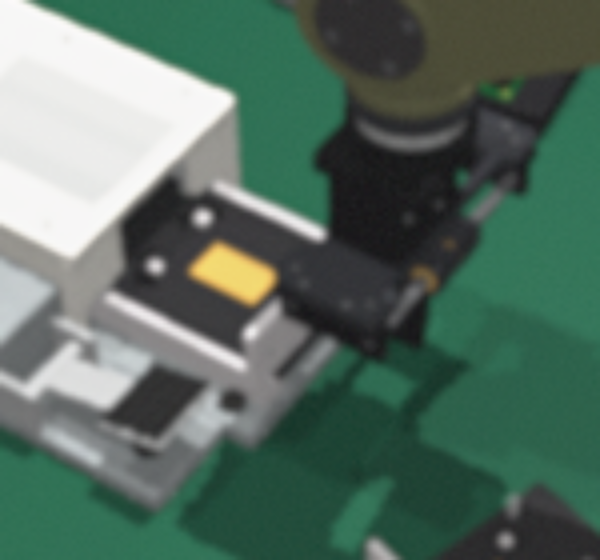

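Call:
servo_tool(steps=[[[0,-10,0],[0,0,0],0],[[0,-12,0],[0,0,0],0],[[0,-10,0],[0,0,0],0],[[0,-6,0],[0,0,0],0],[[0,-4,0],[0,0,0],0],[[0,-4,0],[0,0,0],0],[[0,-5,0],[0,0,0],0],[[0,-6,0],[0,0,0],0],[[0,-6,0],[0,0,0],0],[[0,-6,0],[0,0,0],0],[[0,0,0],[0,0,0],0]])

```text
time_s: 33.35
ee_pos: [487.8, 85.3, 54.6]
orientation: [-2.13, 2.308, 0.003]
wrist_force: [-2.2, 0.8, 0.8]
gripper_width: 0.4
```

```bash
python3 - <<'E'
from h import *
plan(st(-18,0,55),-94.6)
E
```

```text
t 33.35 pos [487.8  85.3  54.6] F [-2.2  0.8  0.8] w 0.4 q [ 0.06 -0.06  2.12  0.    1.08  1.71] st [-117.8    0.5]
yaw -94.6 z axis [-9.0e-04  1.9e-03 -1.0e+00]
shift in tool axes now [  0.5 -99.8  -0.5]
turn deg [ 0.06  0.1  -0.  ] shift in tool axes after turn [  0.5 -99.8  -0.4]
```

Pushing cleanly at about 2 N. Continuing.

Call:
servo_tool(steps=[[[0,-5,0],[0,0,0],0],[[0,-6,0],[0,0,0],0],[[0,-6,0],[0,0,0],0],[[0,-6,0],[0,0,0],0],[[0,-6,0],[0,0,0],0],[[0,-6,0],[0,0,0],0],[[0,-6,0],[0,0,0],0],[[0,-6,0],[0,0,0],0],[[0,-6,0],[0,0,0],0],[[0,-6,0],[0,0,0],0],[[0,-6,0],[0,0,0],0],[[0,-6,0],[0,0,0],0],[[0,-6,0],[0,0,0],0],[[0,-6,0],[0,0,0],0],[[0,-4,0],[0,0,0],0],[[0,-2,0],[0,0,0],0],[[0,0,0],[0,0,0],0]])

```text
time_s: 34.77
ee_pos: [576.2, 78.1, 54.3]
orientation: [-2.13, 2.308, 0.003]
wrist_force: [-4.1, 0.5, 1.6]
gripper_width: 0.5
```

```bash
python3 - <<'E'
from h import *
plan(st(-18,0,55),-94.6)
E
```

```text
t 34.77 pos [576.2  78.1  54.3] F [-4.1  0.5  1.6] w 0.5 q [0.04 0.13 1.93 0.   1.08 1.69] st [-29.1   0.4]
yaw -94.61 z axis [-8.0e-04  1.9e-03 -1.0e+00]
shift in tool axes now [  0.4 -11.1  -0.7]
turn deg [ 0.06  0.1  -0.01] shift in tool axes after turn [  0.4 -11.1  -0.7]
```

Call:
servo_tool(steps=[[[0,-3,0],[0,0,0],0],[[0,-3,0],[0,0,0],0],[[0,-2,0],[0,0,0],0],[[0,0,0],[0,0,0],0]])

```text
time_s: 35.1
ee_pos: [584.6, 77.4, 54.3]
orientation: [-2.129, 2.308, 0.001]
wrist_force: [-2.4, 0.6, -0.9]
gripper_width: 0.4
```

Call:
servo_tool(steps=[[[0,-1.5,0],[0,0,0],0],[[0,-1,0],[0,0,0],0],[[0,0,0],[0,0,0],0]])

```text
time_s: 35.35
ee_pos: [585.6, 77.4, 54.3]
orientation: [2.13, -2.308, -0.006]
wrist_force: [-8.5, 0.9, 3.5]
gripper_width: 0.6
```

Call:
servo_tool(steps=[[[0,-1,0],[0,0,0],0],[[0,-1,0],[0,0,0],0],[[0,0,0],[0,0,0],0]])

```text
time_s: 35.6
ee_pos: [585.5, 77.4, 54.4]
orientation: [2.127, -2.305, -0.012]
wrist_force: [-17.2, -0.2, 9.5]
gripper_width: 0.4
```

```bash
python3 - <<'E'
from h import *
plan(st(-18,0,55),-94.6)
p,_=snap("side",19);snap("top",19);print(front(19,(-70,-50)),front(19,(50,70)));cv2.imwrite("pics/c19.png",cv2.resize(p[150:290,160:310,::-1],None,fx=4,fy=4))
E
```

```text
t 35.6 pos [585.5  77.4  54.4] F [-17.2  -0.2   9.5] w 0.4 q [0.04 0.15 1.91 0.   1.09 1.69] st [-19.8   0.4]
yaw -94.6 z axis [-0.0088  0.002  -1.    ]
shift in tool axes now [ 0.4 -1.8 -0.6]
turn deg [ 0.51  0.07 -0.  ] shift in tool axes after turn [ 0.4 -1.8 -0.6]
[] []
```

View pics/c19.png

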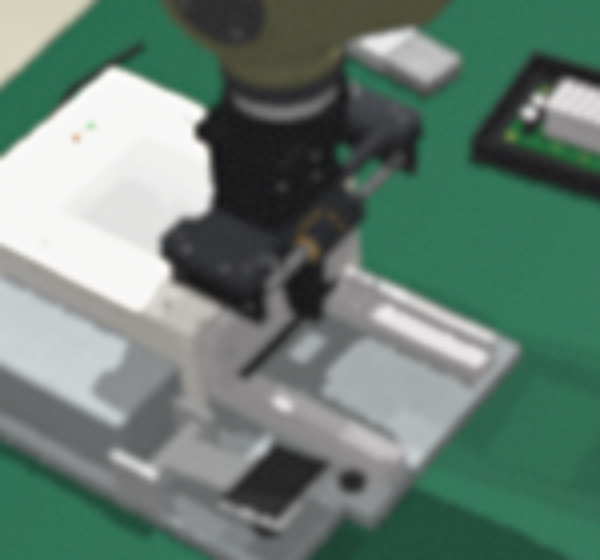

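It is stiff and home. Backing off, rising and moving clear to check.

Call:
servo_tool(steps=[[[0,3,0],[0,0,0],0],[[0,10,0],[0,0,0],0],[[0,20,0],[0,0,0],0],[[0,20,0],[0,0,0],0],[[0,15,-20],[0,0,0],0],[[0,0,-25],[0,0,0],0],[[0,0,-25],[0,0,0],0],[[0,0,-25],[0,0,0],0],[[0,0,-25],[0,0,0],0],[[25,10,0],[0,0,0],0],[[28,10,0],[0,0,0],0],[[28,10,0],[0,0,0],0],[[28,10,0],[0,0,0],0],[[28,10,0],[0,0,0],0],[[28,5,0],[0,0,0],0],[[0,0,0],[0,0,0],0],[[0,0,0],[0,0,0],0]])

```text
time_s: 37.12
ee_pos: [453.6, -78.8, 174.9]
orientation: [-2.124, 2.309, -0.003]
wrist_force: [-0.6, 0.2, -0.1]
gripper_width: 0.6
```

```bash
python3 - <<'E'
from h import *
plan(st(-18,0,55),-94.6)
p,d=snap("side",20);q,e=snap("top",20);print(front(20,(-70,-50)),front(20,(30,70)),front(0,(-70,-50)),front(0,(30,70)))
v,u=np.mgrid[0:420,0:560]
hsv=cv2.cvtColor(q,cv2.COLOR_RGB2HSV);z=cloud("top",cv2.medianBlur(e,3))
m=(u>203)&(u<232)&(v>198)&(v<222)&(hsv[...,2]<70)&(hsv[...,1]<110);print("pad",np.percentile(z[m][:,2],[10,50,90]))
g=(u>422)&(u<468)&(v>198)&(v<258)&(hsv[...,0]>45)&(hsv[...,0]<85)&(hsv[...,1]>90)
cs,_=cv2.findContours(g.astype(np.uint8),cv2.RETR_EXTERNAL,2);
pts=np.array([ray("top",a,b,7)[:2] for c in cs if cv2.contourArea(c)>15 for a,b in c[:,0]],np.float32);print("board",cv2.minAreaRect(pts))
E
```

```text
t 37.12 pos [453.6 -78.8 174.9] F [-0.6  0.2 -0.1] w 0.6 q [-0.29 -0.29  2.1   0.    1.32  1.36] st [-138.7 -165.9]
yaw -94.78 z axis [ 0.004   0.0011 -1.    ]
shift in tool axes now [-166.1 -119.7  120.6]
turn deg [-0.22  0.08 -0.18] shift in tool axes after turn [-165.9 -120.7  119.9]
[-72.5, -7.5, 1.0] [-132.5, -108.5, -7.5, 1.5] [-137.0, -133.0, -108.0, -7.5, 1.0] [-132.5, -108.5, -7.5, 1.5]
pad [60.33033968 64.11725319 68.11103545]
board ((486.4537658691406, -402.2500915527344), (124.9127426147461, 107.61250305175781), 2.6566390991210938)
```

View pics/top20.png

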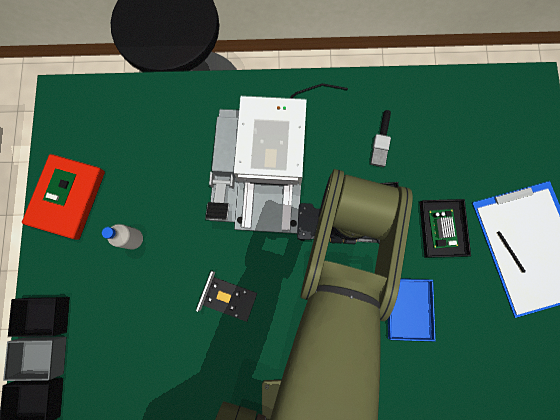

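View pics/side20.png

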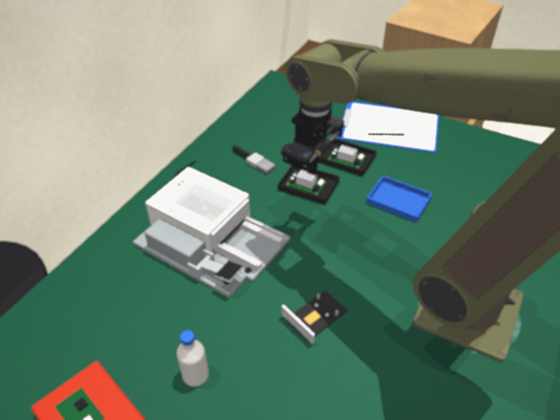

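```bash
python3 - <<'E'
from h import *
env.finish_job()
E
```

```text
the job is handed in; nothing more can be done
```

The job is handed in, at about 37 s of the 70 s allowed. No verdict was reported.

**What I did:** I pressed the eject pedal to its stop and let it come back up. I then gripped the panel and drew the carrier out level to its stop. The board was lifted by its heatsink and laid flat in the empty tray. Finally I pushed the empty carrier home and backed the arm clear.

**Last checks:**
- **Carrier:** the panel's front edge is back where it started on both sides (within about 0.5 mm). At the far stop it measured 120 mm out.
- **Pedal:** the pad is at rest height, 64 mm.
- **Board:** by eye it lies flat and roughly centred in the tray. The fingers let go at about (474, -381), and the tray centre measures about (474, -380).
- **Other things:** the finished board, bottle and brush look untouched in the pictures.

**What failed or disagreed:**
- **Eject stroke:** it measured only about 37 mm, where 40 was expected, so the pedal angle on the first press was hard to confirm. I pressed a second time, and once more with the carrier out. All three presses ended stiff at about 35 N, at the heights expected for the stop.
- **Final board measurement:** fitting the board outline in the last image failed because the mask picked up the green table. Its position there rests on the picture and on where the fingers let go.

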